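# Put away the washed scoop and pan lid

### The job

Put the washed ware away: take the pan lid that leans on the drying rest and stand it upright on its long edge in a free slot of the lid rack, pushed down to the slot's floor and roughly centred, and hang the scoop by its wire ring on the hook deep inside the low cupboard, so that it hangs there still. Leave the lid that is already in the rack, the steel pan and the white tub where they are.

Things in the scene. Friction and masses are not known exactly. Their poses are not given: they have to be found in the camera images.
- scoop_grip (a point): Scoop (loose, 180 g): point on its black handle (16 mm wide, 10 thick), at the centre of the section, 20 mm ahead of the steel pan's rear wall and 34 above the scoop's underside. x runs along the handle to the ring, y across its width, z up out of the pan's open top. From here the pan spans 20 to 80 mm back (-x) and the handle 97 mm ahead. Balance point about 40 mm behind, in the pan.
- scoop_ring (a point): Centre of the scoop's ring, 115 mm ahead (+x) of scoop_grip at the same height; same axes as scoop_grip. Ring: 30 mm hole, 44 mm outside, wire 7 mm thick; its hole runs along z (the ring lies flat while the scoop stands on the table).
- cupboard: Fixed low cupboard, beige, 200 deep (x), 220 wide (y), 290 high, side panels and floor 4 mm. Origin at the centre of its underside, +x to its back, z up. The front (x = -100, robot's side) is open, the back too but for the hook's crossbar and a 12 mm rubber bar at x = 10, height 65, on which the hung pan comes to lean. Roof: grille of steel wires along x every 30 mm (none above the hook), underside at height 285.
- hook_tip (a point): Top of the upturned tip of the steel hook in mid-width of the cupboard: 85 mm behind the cupboard's front edge, height 251, 34 below the roof. The hook points to the open front: a level rod 6 mm thick at height 235 from the crossbar (40 behind the tip) to 5 behind the tip, then bent up and slightly forward. The ring goes over the tip from above, under the roof. Axes as the cupboard.
- hook_seat (a point): Point on the axis of the hook's level rod, 20 behind the tip, at height 235; axes as the cupboard. A hung ring's centre is about 12 below the rod's axis, anywhere between the tip and the crossbar (20 behind this point).
- lid_center (a point): The lid to put away, loose, 140 g: a flat off-white plastic plate 8 thick (x), 150 long (y), 105 high (z); this is its centre. At the start it leans on the drying rest, its long lower edge in the rest's trough, its z axis (up along the plate) tilted 35 degrees from upright towards the robot's side (-x of the rest). Its upper half is free on both faces.
- rest: Fixed drying rest, base 120 (x) x 140 (y) x 10, origin at the centre of its underside. It carries the lid: a plate 6 thick sloping at 35 degrees supports the lid's under face from its lower edge to 50 mm up the lid, over a trough with a 10 mm lip.
- rack: Fixed lid rack, base 150 (x) x 130 (y) x 12 high; origin at the centre of its underside. Slots at x = -45, 0, +45 run along y, each between two steel wire hoops 110 long, 15 mm apart (clear gap), tops 69.5 above the table. Slot floor 12 above the table. A lid stands in it with its x axis along the rack's x. The slot at +45 is taken, the other two are free.
- rack_lid_center (a point): Centre of the same kind of lid that stands already in the rack's slot at x = +45; to be left there.
- scoop: The scoop as a whole: open steel pan 60 long x 56 wide x 40 high, straight black handle, steel wire ring at the handle's end; 217 mm long. It stands on the pan's flat underside on the table. Origin at underside level, 25 mm ahead (+x) of scoop_grip and 34 below; same axes.
- lid: The lid to put away as a whole; origin at the middle of its long lower edge, 52.5 below lid_center along its z; same axes.
- pan: Bystander: loose open steel pan 120 x 100 x 65 high, origin at the centre of its underside.
- tub: Bystander: loose white round tub, 110 across, 110 high, origin at the centre of its underside.
Things that resemble listed ones, but are neither listed nor needed, are in the scene too. What is shaped like the lid but red is not meant.

How it is judged (in metres and radians):
At the end, for the whole second after the job is handed in: Scoop hangs still by its ring on the hook: ring centre within 16 mm sideways of the rod, 3-30 mm below it, between tip and crossbar, handle 0.4 rad of vertical. Lid at rest in a slot: centre 58-71 mm above the rack's underside, 35 mm of mid-slot, upright and in line within 0.2 rad (x of scoop_ring in the frame of hook_seat between -0.02 and 0.025 m and y of scoop_ring in the frame of hook_seat between -0.016 and 0.016 m and z of scoop_ring in the frame of hook_seat between -0.03 and -0.003 m and angle between scoop_ring's own x axis and vertical below 0.4 rad and contact force between scoop and cupboard above 0.3 N and x of lid_center in the frame of rack between -0.065 and 0.065 m and y of lid_center in the frame of rack between -0.035 and 0.035 m and z of lid_center in the frame of rack between 0.058 and 0.071 m and angle between the x axis of lid_center and the x axis of rack, either way round below 0.2 rad and angle between lid_center's own z axis and vertical below 0.2 rad and linear speed of scoop below 0.04 m/s and angular speed of scoop below 0.4 rad/s and linear speed of lid below 0.03 m/s); the robot touches nothing.
It fails at once if the lid already in the rack is moved by more than 20 mm (distance of rack_lid_center from where it was at the start of the episode above 0.02 m).
It fails at once if the steel pan or the white tub is moved by more than 30 mm (distance of any of pan, tub from where it was at the start of the episode above 0.03 m).
It also fails if it takes over 72 s, if anything falls off the work surface, if the arm or the gripper's body presses on something with over 40 N, if the wrist force passes 120 N, or if a joint passes its speed limit or range.

### The arm

A 6-joint arm with a two-finger parallel gripper is mounted at the origin on the work surface. World frame = base frame: x ahead of the robot, y to its left, z up, the work surface at z = 0. Lengths are in mm, angles in rad, forces in N, time in s.
With the tool pointing down it reaches from about 275 to 825 mm from the base axis. Payload 4.9 kg.
Tool frame: the origin (TCP) lies midway between the tips of the shut fingers; the grasp point (between the pads) lies 19 mm behind it (r.grasp_offset is the distance from the TCP to the grasp point, in mm); z points along the fingers, x is the direction in which the jaws open and shut, and the axes are right-handed (so a half turn about z gives the same grasp; the last joint's range is limited). The gripper opens to 85 mm and grips with 20 to 120 N. Pads are 22 mm wide; open, the fingers measure 114 mm over their backs; the gripper's body (76 mm by 85 mm) begins 54 mm behind the grasp point. The pads swing forward as they close: fully open they stand 13 mm farther back than shut.
Start: joints at [1.023, 0.326, -0.193, 1.052, 0, 1.437], TCP at [221.147, 503.6, 231.281] pointing down, gripper open.
Joint ranges: [-2.65, 2.65], [-0.97, 1.79], [-1.3, 1.35], [-1.93, 2.1], [-1.47, 1.37], [-3.14, 3.14]. Speed limits (rad/s): [2.57, 2.57, 3.14, 3.14, 3.14, 3.14].

### API

Orientations are given as a rotation vector (axis times angle).
In Python, from plant import r, cams gives the robot as it stands.
- The arm moves only by the tool step_arm, never from a script. Its argument "motion" is a list of rows, each an object of numbers: "grip": the gripper command: -1 is fully open, 1 is shut, values between are in proportion; "x", "y", "z": the shift along the tool's x, y, z normalised to -1 to 1, where 1 is 0.3 m; "twist": the turn about the tool's z normalised to -1 to 1, where 1 is 180 degrees. A call has 1 to 12 rows; each row is the pose to reach, as a shift and turn from the pose commanded when the call began, along the tool's axes at that moment, turning the shorter way round; what a row does not reach only later rows make up. A row lasts 1/10 s, in which the tool goes at most 50 mm and 8.59 degrees, less where a joint would pass 70% of its speed; a pose out of reach is approached as far as the arm can. A call with a number of a shift or a turn outside -1 to 1 is refused whole. A call with a gripper value outside its range is refused whole. The fingers move at their own pace and stop on an object; "newtons" is the grip in N (left out, the last holds). Time passes only in rows, so rows that repeat a pose let the fingers close. It gives the time, the measured TCP pose, the force and the opening at its end, in the units of the state.
- r.state(): the state, without advancing time (a new reading comes with each control period).
- cams.camera(name): name is "scene" or "top" or "wrist"; returns the picture (480x640x3 uint8, blue, green, red); there is no depth.
- cams.camera_params(name): a dict with "mtx" (3x3 intrinsics, pixels), "dist" ([k1, k2, p1, p2, k3] as OpenCV has them; the pictures are not rectified), "R" (3x3) and "t" (3): a world point X has camera coordinates R X + t. Camera axes: x right, y down, z forward; pixel columns grow to the right and rows downward; lengths in mm; the calibration is good to about 2 mm. A picture is of the moment at which its call begins: read the wrist's pose just before it. camera_params takes no time and is no camera call; for the wrist camera it gives the pose at the moment of the call.
- r.hand_in(): hands the job in, once; it reports no verdict.
The state is a dict: "time_s": time; "joint_pos": joint angles; "joint_vel": joint speeds; "joint_torque": joint torques, N m; "eef_pos": TCP position; "ee_rot": TCP orientation; "ft_force": force on the tool from outside, world axes, zero at the start; "wrist_torque": the same for the moment, N m; "gripper_width": finger opening in mm.
Only numpy, scipy, OpenCV 4.12 (cv2) and the standard library are available. Lean on these libraries where they do the work, as an engineer would, in place of code of your own. Each camera call takes 0.05 s, during which the arm holds its last target.

## Working session

There is one attempt and no reset: what is moved stays moved. The work goes in short steps, Python scripts to look and compute and a tool call to move; the robot and the scene stay as the last step left them, time stands still between calls to the robot, and variables do not carry over. Pictures are saved under pics/ and viewed, and the job is handed in when it is done.

Besides the shell and the picture viewer there is one more tool, called after "Request:" as name([rows], argument=value, ...), one row to a line, values as JSON. step_arm: Moves the arm, as the interface text tells. Scaled input: -1 to 1 covers 0.3 m each way for a shift and 180 degrees each way for a turn. Its arguments: {"type":"object","properties":{"motion":{"type":"array"},"newtons":{"type":"number"}},"required":["motion"]}

```bash
ls; mkdir -p pics
python3 - <<'E'
from plant import r,cams
import cv2,numpy as np
print(r.state())
for n in ("scene","top"):
    cv2.imwrite(f"pics/{n}0.png",cams.camera(n))
    p=cams.camera_params(n); print(n,p["mtx"],p["dist"],p["R"],p["t"])
cv2.imwrite("pics/wrist0.png",cams.camera("wrist"))
p=cams.camera_params("wrist"); print(p)
E
```

```text
pics
{'time_s': 0.0, 'joint_pos': array([ 1.02279842e+00,  3.26934698e-01, -1.93597927e-01,  1.05198766e+00,
        2.70372602e-05,  1.43664048e+00]), 'joint_vel': array([-0.00060778, -0.00031521, -0.00096609,  0.00142417, -0.00017331,
       -0.001305  ]), 'joint_torque': array([-6.61097838e-04, -4.43401372e+01,  2.62438130e+01,  1.55573798e-02,
       -1.85215818e-04,  7.98390431e-06]), 'eef_pos': array([220.82498453, 503.08641642, 230.50149989]), 'ee_rot': array([ 2.62984292e+00,  1.71727179e+00, -2.46274710e-03]), 'ft_force': array([-0.37462436,  0.28140526,  0.27838405]), 'wrist_torque': array([ 0.02377245,  0.04274147, -0.00043994]), 'gripper_width': 85.27164343592851}
scene [[482.82546696   0.         316.18154712]
 [  0.         482.82546696 237.84695355]
 [  0.           0.           1.        ]] [0.03494565 0.         0.         0.         0.        ] [[ 0.23792313  0.97127745 -0.00356414]
 [ 0.76552864 -0.18977905 -0.61477623]
 [-0.59779469  0.14354103 -0.78869353]] [  33.6730619  -248.79789664 1791.1905559 ]
top [[461.70679322   0.         318.20130159]
 [  0.         461.70679322 240.40054117]
 [  0.           0.           1.        ]] [-0.03183503  0.          0.          0.          0.        ] [[ 0.02393017 -0.99970633 -0.00382094]
 [-0.9878597  -0.02305942 -0.15362773]
 [ 0.15349451  0.00745089 -0.98812141]] [-154.93948073  442.65379152 1567.30566219]
{'mtx': array([[424.86732928,   0.        , 313.0828731 ],
       [  0.        , 424.86732928, 232.55222004],
       [  0.        ,   0.        ,   1.        ]]), 'dist': array([-0.00900894,  0.        ,  0.        ,  0.        ,  0.        ]), 'R': array([[ 0.40345602,  0.91499809, -0.00131722],
       [ 0.87886435, -0.38712197,  0.27880824],
       [ 0.25459908, -0.11364452, -0.96034589]]), 't': array([-549.73409642,  -35.22521825,  379.02698547])}
```

View pics/scene0.png

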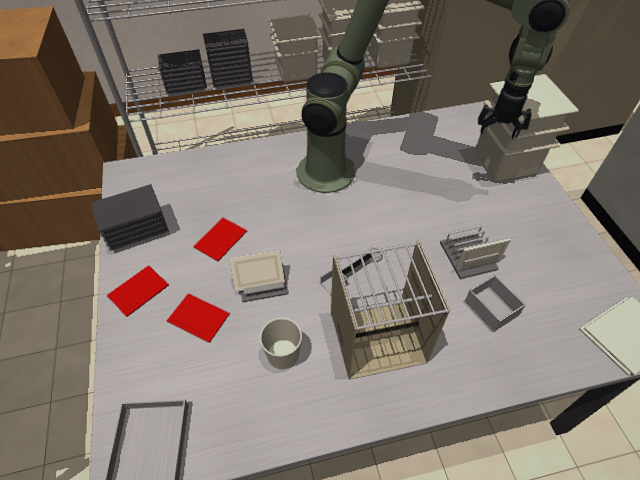

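View pics/top0.png

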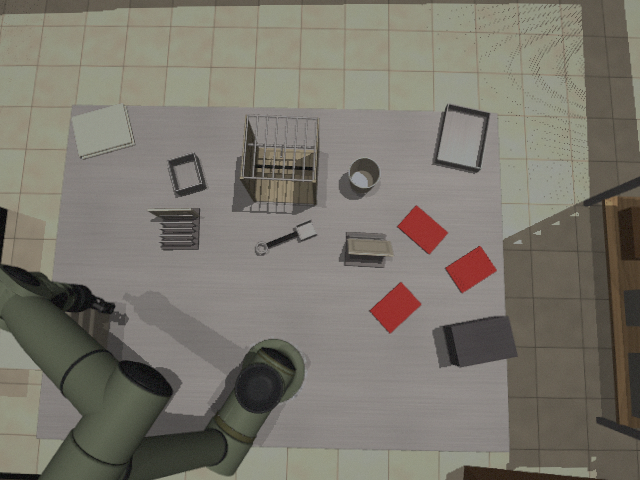

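View pics/wrist0.png

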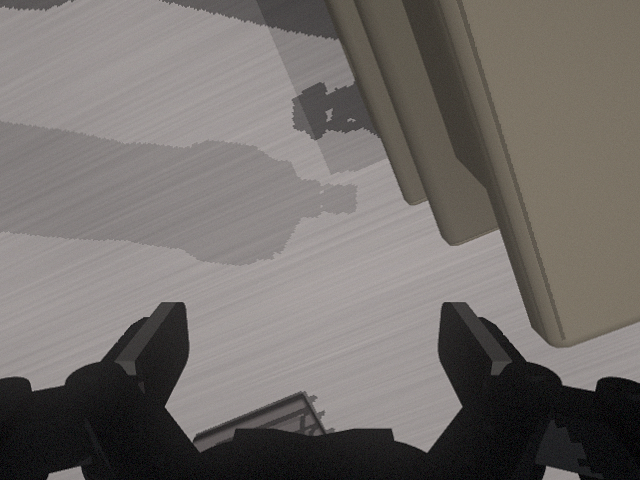

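The pictures show the scoop at top (290,238), with its ring at (262,249). The lid on the rest is at top (367,247), the rack at (178,228), the cupboard at (282,163), the pan at (187,174) and the tub at (363,176). The red plates and the stack of pale plates are distractors. Next I'll enlarge crops to confirm this.

```bash
cat > h.py <<'E'
import numpy as np,cv2
from plant import r,cams
def P(n):
    p=cams.camera_params(n); return {k:np.array(v,float) for k,v in p.items()}
def ray(p,uv):
    u=cv2.undistortPoints(np.array(uv,float).reshape(1,1,2),p["mtx"],p["dist"]).ravel()
    d=p["R"].T@np.array([u[0],u[1],1]); o=-p["R"].T@p["t"]
    return o,d/np.linalg.norm(d)
def onz(p,uv,z):
    o,d=ray(p,uv); return o+d*(z-o[2])/d[2]
def tri(l):
    A=np.zeros((3,3));b=np.zeros(3)
    for p,uv in l:
        o,d=ray(p,uv);M=np.eye(3)-np.outer(d,d);A+=M;b+=M@o
    X=np.linalg.solve(A,b)
    return X,[float(np.linalg.norm((np.eye(3)-np.outer(d,d))@(X-o))) for o,d in (ray(p,uv) for p,uv in l)]
def proj(p,X):
    return cv2.projectPoints(np.array(X,float).reshape(-1,1,3),cv2.Rodrigues(p["R"])[0],p["t"],p["mtx"],p["dist"])[0].reshape(-1,2)
def crop(img,x0,y0,x1,y1,s,name):
    cv2.imwrite("pics/"+name,cv2.resize(img[y0:y1,x0:x1],None,fx=s,fy=s,interpolation=cv2.INTER_CUBIC))
E
python3 - <<'E'
from h import *
t=cv2.imread("pics/top0.png");s=cv2.imread("pics/scene0.png")
crop(t,140,100,400,280,3,"topc.png")
crop(s,220,220,530,390,2.5,"scenec.png")
p=P("top")
for n,uv,z in [("ring",(262,249),34),("pan",(304,231),40),("rest lid",(367,247),60),("rack",(178,228),12),("tub",(363,176),110),("pan",(187,174),65),("cupTL",(247,116),288),("cupTR",(320,119),288),("cupBL",(244,176),288),("cupBR",(317,180),288)]: print(n,onz(p,uv,z).round())
E
```

```text
ring [412.  49.  34.]
pan [477. -94.  40.]
rest lid [ 423. -311.   60.]
rack [482. 354.  12.]
tub [ 658. -291.  110.]
pan [665. 319.  65.]
cupTL [786.  80. 288.]
cupTR [ 780. -143.  288.]
cupBL [596.  80. 288.]
cupBR [ 588. -138.  288.]
```

View pics/topc.png

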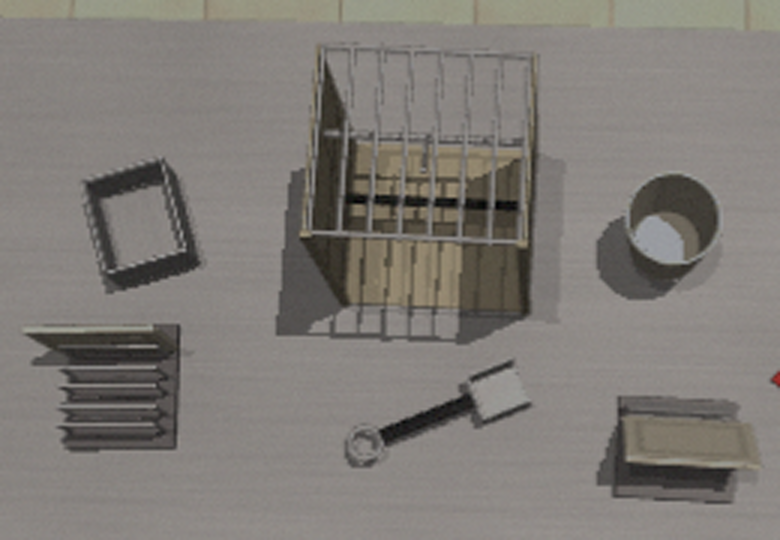

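View pics/scenec.png

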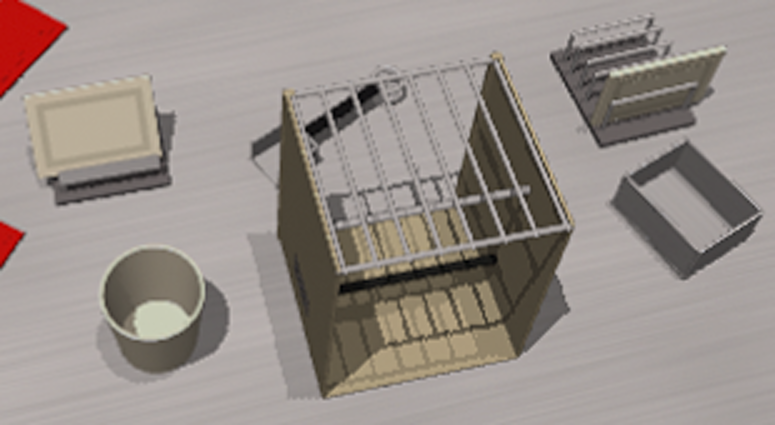

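```bash
cat >> h.py <<'E'
from scipy.spatial.transform import Rotation as Ro
def pose():
    s=r.state(); return np.array(s["eef_pos"]),Ro.from_rotvec(s["ee_rot"]).as_matrix(),s
def go(xyz,yaw=None):
    "shift in tool units (x,y,z) and twist to reach a target TCP"
    p,R,s=pose(); d=R.T@(np.array(xyz,float)-p)/300
    cy=np.degrees(np.arctan2(R[1,0],R[0,0]))
    tw=None if yaw is None else -(((yaw-cy)+180)%360-180)/180
    q=s["joint_pos"]
    print("x %.4f y %.4f z %.4f"%tuple(d),"twist",tw,"cur",p.round(1),"yaw %.2f"%cy,"w %.1f"%s["gripper_width"],"t %.2f"%s["time_s"])
    if yaw is not None: print("q6 after ~ %.0f deg"%(np.degrees(np.arctan2(xyz[1],xyz[0]))+90-yaw))
E
python3 - <<'E'
from h import *
p,R,s=pose();w=P("wrist")
o,d=ray(w,(316,235))
print("cam in tool",R.T@(o-p),"dir",R.T@d)
print(r.grasp_offset)
go([420,280,340],66)
E
```

```text
cam in tool [   0.58455766  -71.00987839 -142.40601019] dir [0.00648539 0.28448204 0.95865943]
18.700000000000003
x -0.4148 y 0.9067 z -0.3640 twist 0.0015877583137457426 cur [220.9 503.2 230.7] yaw 66.29 w 85.4 t 0.15
q6 after ~ 58 deg
```

Run:
```python
from h import *
go([460,420,300],0)
```

```text
x 0.0663 y 0.8411 z -0.2313 twist 0.3682544249804125 cur [220.9 503.2 230.7] yaw 66.29 w 85.4 t 0.15
q6 after ~ 132 deg
```

Request:
step_arm([
  {"z":-0.23,"grip":-1},
  {"x":0.02,"y":0.2,"z":-0.23,"twist":0.08,"grip":-1},
  {"x":0.066,"y":0.84,"z":-0.23,"twist":0.368,"grip":-1},
  {"x":0.066,"y":0.84,"z":-0.23,"twist":0.368,"grip":-1},
  {"x":0.066,"y":0.84,"z":-0.23,"twist":0.368,"grip":-1},
  {"x":0.066,"y":0.84,"z":-0.23,"twist":0.368,"grip":-1},
  {"x":0.066,"y":0.84,"z":-0.23,"twist":0.368,"grip":-1},
  {"x":0.066,"y":0.84,"z":-0.23,"twist":0.368,"grip":-1},
  {"x":0.066,"y":0.84,"z":-0.23,"twist":0.368,"grip":-1},
  {"x":0.066,"y":0.84,"z":-0.23,"twist":0.368,"grip":-1},
  {"x":0.066,"y":0.84,"z":-0.23,"twist":0.368,"grip":-1},
])

```text
$.motion[0]: bad value
```

Run:
```python
from h import *
import pickle
w=P("wrist"); im=cams.camera("wrist"); pickle.dump(w,open("w1.pkl","wb")); cv2.imwrite("pics/w1.png",im)
go([440,-50,300],0)
```

```text
x -1.3953 y 1.4101 z -0.2294 twist 0.3682813653564514 cur [221.  503.3 230.8] yaw 66.29 w 85.3 t 0.20
q6 after ~ 84 deg
```

View pics/w1.png

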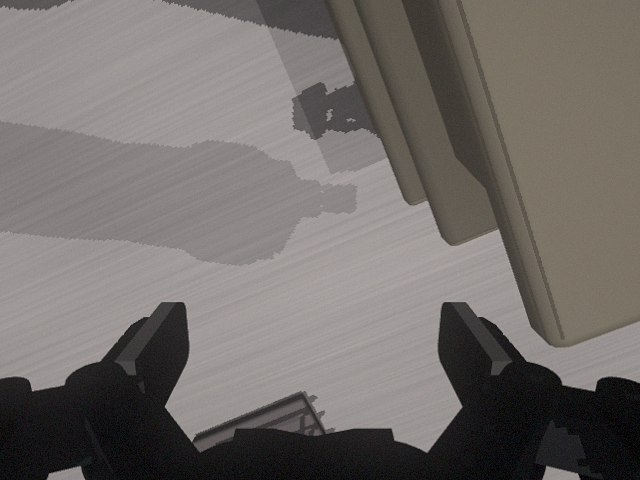

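Request:
step_arm([
  {"x":0,"y":0,"z":-0.23,"twist":0,"grip":-1},
  {"x":0.02,"y":0.2,"z":-0.23,"twist":0.08,"grip":-1},
  {"x":0.066,"y":0.84,"z":-0.23,"twist":0.368,"grip":-1},
  {"x":0.066,"y":0.84,"z":-0.23,"twist":0.368,"grip":-1},
  {"x":0.066,"y":0.84,"z":-0.23,"twist":0.368,"grip":-1},
  {"x":0.066,"y":0.84,"z":-0.23,"twist":0.368,"grip":-1},
  {"x":0.066,"y":0.84,"z":-0.23,"twist":0.368,"grip":-1},
  {"x":0.066,"y":0.84,"z":-0.23,"twist":0.368,"grip":-1},
  {"x":0.066,"y":0.84,"z":-0.23,"twist":0.368,"grip":-1},
  {"x":0.066,"y":0.84,"z":-0.23,"twist":0.368,"grip":-1},
  {"x":0.066,"y":0.84,"z":-0.23,"twist":0.368,"grip":-1},
])

```text
time_s: 1.3
eef_pos: [459.7, 420.4, 300.1]
ee_rot: [3.141, 0.005, -0.0]
ft_force: [-0.8, -0.3, 0.5]
gripper_width: 85.5
```

Run:
```python
from h import *
import pickle
w=P("wrist"); im=cams.camera("wrist"); pickle.dump(w,open("w1.pkl","wb")); cv2.imwrite("pics/w1b.png",im)
go([440,-50,300],0)
```

```text
x -0.0702 y 1.5679 z 0.0008 twist 0.0009515168336194948 cur [459.6 420.4 300.2] yaw 0.17 w 85.6 t 1.35
q6 after ~ 84 deg
```

View pics/w1b.png

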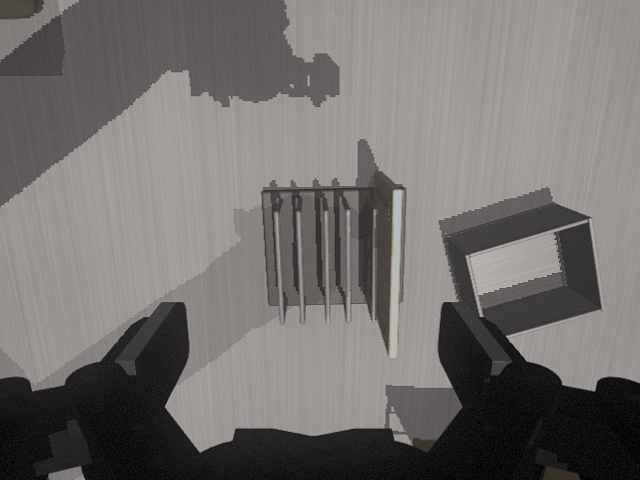

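Run:
```python
from h import *
im=cv2.imread("pics/w1b.png"); crop(im,250,170,420,370,3,"w1c.png")
```

```text
(no output)
```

View pics/w1c.png

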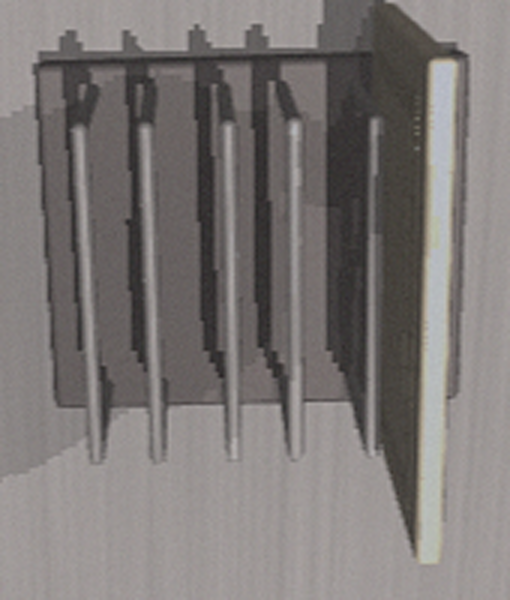

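Request:
step_arm([
  {"x":-0.03,"y":0.99,"z":0,"twist":0,"grip":-1},
  {"x":-0.03,"y":0.99,"z":0,"twist":0,"grip":-1},
  {"x":-0.03,"y":0.99,"z":0,"twist":0,"grip":-1},
  {"x":-0.03,"y":0.99,"z":0,"twist":0,"grip":-1},
  {"x":-0.03,"y":0.99,"z":0,"twist":0,"grip":-1},
  {"x":-0.03,"y":0.99,"z":0,"twist":0,"grip":-1},
  {"x":-0.03,"y":0.99,"z":0,"twist":0,"grip":-1},
])

```text
time_s: 2.05
eef_pos: [450.8, 118.9, 300.6]
ee_rot: [3.14, -0.007, 0.001]
ft_force: [0.2, 0.2, 0.1]
gripper_width: 85.5
```

Request:
step_arm([
  {"x":-0.04,"y":0.57,"z":0,"twist":0,"grip":-1},
  {"x":-0.04,"y":0.57,"z":0,"twist":0,"grip":-1},
  {"x":-0.04,"y":0.57,"z":0,"twist":0,"grip":-1},
  {"x":-0.04,"y":0.57,"z":0,"twist":0,"grip":-1},
  {"x":-0.04,"y":0.57,"z":0,"twist":0,"grip":-1},
  {"x":-0.04,"y":0.57,"z":0,"twist":0,"grip":-1},
])

```text
time_s: 2.65
eef_pos: [439.3, -47.2, 300.3]
ee_rot: [-3.141, -0.002, -0.0]
ft_force: [0.3, 0.6, -0.3]
gripper_width: 85.3
```

Run:
```python
from h import *
import pickle
w=P("wrist"); im=cams.camera("wrist"); pickle.dump(w,open("w2.pkl","wb")); cv2.imwrite("pics/w2.png",im)
go([400,-250,250],0)
```

```text
x -0.1328 y 0.6776 z 0.1673 twist 0.0007718301769418505 cur [439.4 -46.7 300.3] yaw 0.14 w 85.5 t 2.70
q6 after ~ 58 deg
```

View pics/w2.png

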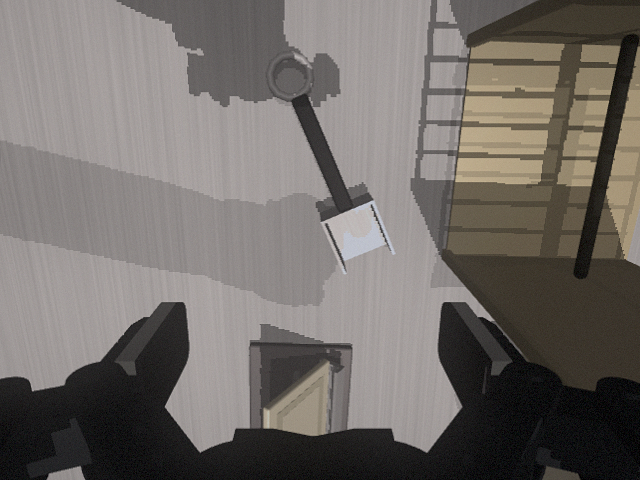

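Request:
step_arm([
  {"x":-0.133,"y":0.75,"z":0,"twist":0,"grip":-1},
  {"x":-0.133,"y":0.75,"z":0,"twist":0,"grip":-1},
  {"x":-0.133,"y":0.75,"z":0,"twist":0,"grip":-1},
  {"x":-0.133,"y":0.75,"z":0,"twist":0,"grip":-1},
  {"x":-0.133,"y":0.75,"z":0,"twist":0,"grip":-1},
  {"x":-0.133,"y":0.75,"z":0,"twist":0,"grip":-1},
  {"x":-0.133,"y":0.75,"z":0,"twist":0,"grip":-1},
])

```text
time_s: 3.4
eef_pos: [400.0, -271.6, 300.0]
ee_rot: [-3.14, -0.003, 0.0]
ft_force: [-0.1, 0.2, 0.6]
gripper_width: 85.3
```

Run:
```python
from h import *
import pickle
w=P("wrist"); im=cams.camera("wrist"); pickle.dump(w,open("w3.pkl","wb")); cv2.imwrite("pics/w3.png",im)
go([400,-250,250],0)
im=cv2.imread("pics/w2.png"); crop(im,250,40,410,280,2.4,"w2c.png")
```

```text
x -0.0001 y -0.0701 z 0.1672 twist 0.0010061242126615374 cur [ 400.1 -271.1  300.2] yaw 0.18 w 85.8 t 3.45
q6 after ~ 58 deg
```

View pics/w3.png

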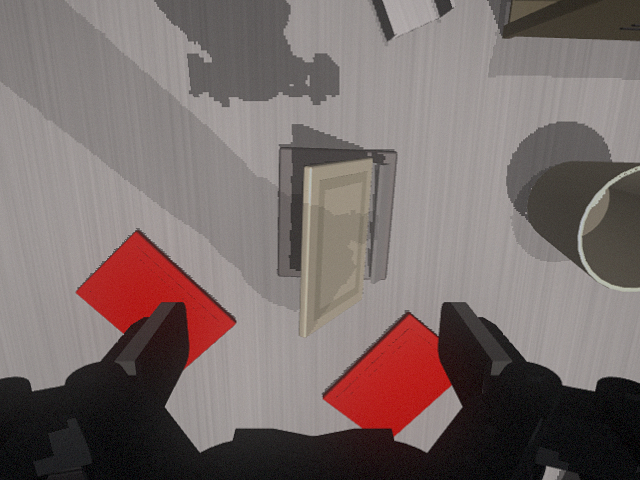

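View pics/w2c.png

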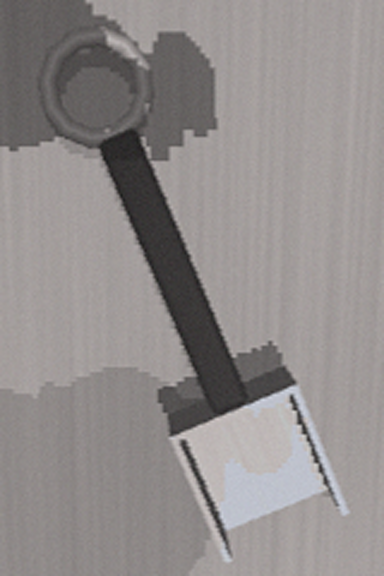

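Run:
```python
from h import *
import pickle
im=cv2.imread("pics/w3.png"); crop(im,265,130,410,350,2.7,"w3c.png")
w1,w2,w3=[pickle.load(open(f"w{i}.pkl","rb")) for i in (1,2,3)]
# scoop
f=lambda u,v:(250+u/2.4,40+v/2.4)
ring=onz(w2,f(97,87),34)
print("ring",ring)
a=onz(w2,f((100+144)/2,(152+132)/2),39);b=onz(w2,f((219+244)/2,(413+399)/2),39)
print("handle ends",a,b,"len",np.linalg.norm(a-b),"yaw",np.degrees(np.arctan2(*(a-b)[[1,0]])))
x=(ring-b);x[2]=0;print("yaw ring-b",np.degrees(np.arctan2(x[1],x[0])),np.linalg.norm(x))
w=onz(w2,f(171,435),40),onz(w2,f(296,385),40);print("pan wall",w,np.linalg.norm(w[0]-w[1]))
u=x/np.linalg.norm(x)
print("grip",ring-115*u, "wall+20",(w[0]+w[1])/2+20*u)
t=P("top");print("ring top",onz(t,(140+365/3,100+444/3),34))
# rack hoops tops centre z=68
g=lambda u,v:(250+u/3,170+v/3)
for p,q in [((78,125),(96,460)),((146,125),(157,460)),((229,125),(233,458)),((294,125),(294,458)),((375,120),(371,455))]:
    A,B=onz(w1,g(*p),68),onz(w1,g(*q),68);print("hoop",A.round(1),B.round(1),"yaw",np.degrees(np.arctan2(A[0]-B[0],A[1]-B[1])).round(2))
for q in [(38,62),(470,58),(455,398),(58,407)]: print("base",onz(w1,g(*q),12).round(1))
for q in [(443,60),(429,562)]: print("racklid top",onz(w1,g(*q),117).round(1))
```

```text
ring [419.01360452  53.25380165  34.        ]
handle ends [428.42630883  33.27810812  39.        ] [472.02953861 -69.07479221  39.        ] len 111.25357455744613 yaw 113.0744282633407
yaw ring-b 113.43140445896141 133.32281929436348
pan wall (array([447.51608261, -80.96128896,  40.        ]), array([497.73326711, -60.19026073,  40.        ])) 54.343364201704944
grip [464.74345371 -52.26293111  34.        ] wall+20 [464.67165761 -52.22503871  40.        ]
ring top [414.9898541   50.61555757  34.        ]
hoop [426.2 402.6  68. ] [429.5 290.4  68. ] yaw -1.7
hoop [446.7 402.7  68. ] [449.4 290.5  68. ] yaw -1.39
hoop [471.8 402.7  68. ] [474.2 291.2  68. ] yaw -1.27
hoop [491.4 402.7  68. ] [494.1 291.3  68. ] yaw -1.42
hoop [515.7 404.3  68. ] [519.2 292.4  68. ] yaw -1.77
base [408.1 411.4  12. ]
base [555.7 413.1  12. ]
base [558.2 286.   12. ]
base [411.4 282.1  12. ]
racklid top [525.3 431.7 117. ]
racklid top [529.7 283.9 117. ]
```

View pics/w3c.png

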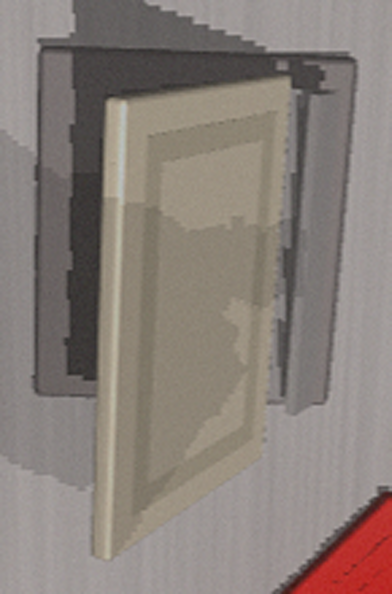

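Run:
```python
from h import *
import pickle
w3=pickle.load(open("w3.pkl","rb"))
g=lambda u,v:(265+u/2.7,130+v/2.7)
A,B=onz(w3,g(126,98),100.6),onz(w3,g(111,558),100.6)
print("top edge",A.round(1),B.round(1),np.linalg.norm(A-B))
C,D=onz(w3,g(290,77),14.6),onz(w3,g(263,457),14.6)
print("bot",C.round(1),D.round(1),np.linalg.norm(C-D), "A-C",A-C,B-D, "expect dx",-60.2)
for q in [(40,45),(357,57),(326,403),(35,391)]: print("base",onz(w3,g(*q),10).round(1))
lc=(A+B+C+D)/4; print(lc)
print("yaw",np.degrees(np.arctan2(-(A-B)[0],(A-B)[1])))
```

```text
top edge [ 398.9 -243.9  100.6] [ 393.9 -396.9  100.6] 153.1024626795794
bot [ 459.3 -247.    14.6] [ 454.4 -400.2   14.6] 153.29890295760953 A-C [-60.41964295   3.13670615  86.        ] [-60.51653208   3.33641821  86.        ] expect dx -60.2
base [ 366.8 -235.8   10. ]
base [ 484.6 -240.1   10. ]
base [ 479.7 -378.5   10. ]
base [ 361.9 -373.3   10. ]
[ 426.61942785 -322.00144628   57.6       ]
yaw -1.8914133977713405
```

Run:
```python
from h import *
go([405,-321,62],-1.9)
```

```text
x 0.0159 y 0.1672 z 0.7937 twist 0.011561679768216966 cur [ 400.1 -271.1  300.2] yaw 0.18 w 85.8 t 3.45
q6 after ~ 53 deg
```

Request:
step_arm([
  {"x":0.016,"y":0.167,"z":0.2,"twist":0.0115,"grip":-1},
  {"x":0.016,"y":0.167,"z":0.4,"twist":0.0115,"grip":-1},
  {"x":0.016,"y":0.167,"z":0.5,"twist":0.0115,"grip":-1},
  {"x":0.016,"y":0.167,"z":0.58,"twist":0.0115,"grip":-1},
  {"x":0.016,"y":0.167,"z":0.66,"twist":0.0115,"grip":-1},
  {"x":0.016,"y":0.167,"z":0.73,"twist":0.0115,"grip":-1},
  {"x":0.016,"y":0.167,"z":0.78,"twist":0.0115,"grip":-1},
  {"x":0.016,"y":0.167,"z":0.79,"twist":0.0115,"grip":-1},
  {"x":0.016,"y":0.167,"z":0.79,"twist":0.0115,"grip":-0.5},
  {"x":0.016,"y":0.167,"z":0.79,"twist":0.0115,"grip":-0.06},
  {"x":0.016,"y":0.167,"z":0.79,"twist":0.0115,"grip":-0.06},
], newtons=30)

```text
time_s: 4.55
eef_pos: [405.2, -323.0, 64.4]
ee_rot: [3.14, -0.054, 0.002]
ft_force: [0.5, -0.5, 0.1]
gripper_width: 45.6
```

Run:
```python
from h import *
cv2.imwrite("pics/w4.png",cams.camera("wrist"))
go([430,-321,69],-1.9)
```

```text
x 0.0827 y -0.0098 z -0.0155 twist -0.0005091934750874809 cur [ 405.1 -323.1   64.3] yaw -1.99 w 45.6 t 4.60
q6 after ~ 55 deg
```

View pics/w4.png

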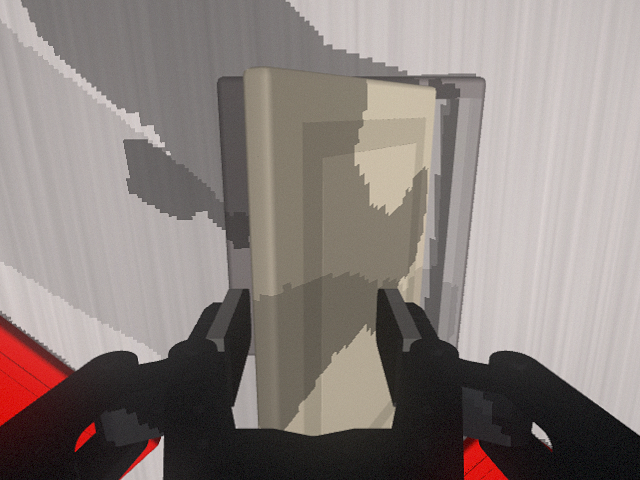

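The lid sits between the pads, with its upper edge (pixels 248-270) just inside the left pad. Next I swing it upright about its lower edge.

Request:
step_arm([
  {"x":0.03,"y":-0.005,"z":-0.005,"twist":0,"grip":-0.06},
  {"x":0.06,"y":-0.005,"z":-0.012,"twist":0,"grip":-0.06},
  {"x":0.083,"y":-0.005,"z":-0.02,"twist":0,"grip":0.1},
  {"x":0.1,"y":-0.005,"z":-0.025,"twist":0,"grip":0.2},
  {"x":0.12,"y":-0.005,"z":-0.03,"twist":0,"grip":0.3},
  {"x":0.14,"y":-0.005,"z":-0.037,"twist":0,"grip":0.4},
  {"x":0.15,"y":-0.005,"z":-0.04,"twist":0,"grip":0.45},
  {"x":0.15,"y":-0.005,"z":-0.04,"twist":0,"grip":0.45},
])

```text
time_s: 5.4
eef_pos: [450.0, -322.9, 75.4]
ee_rot: [3.141, -0.055, 0.001]
ft_force: [-0.7, 0.4, -1.2]
gripper_width: 23.4
```

Run:
```python
from h import *
cv2.imwrite("pics/w5.png",cams.camera("wrist"))
s=cams.camera("scene");crop(s,200,230,330,310,5,"s5.png")
print(r.state()["ft_force"])
go([455,-322,76],-1.9)
```

```text
[-0.14131108 -0.43100648 -0.10004108]
x 0.0189 y -0.0031 z -0.0028 twist -0.0006389502012544944 cur [ 449.3 -322.7   75.2] yaw -2.02 w 23.3 t 5.50
q6 after ~ 57 deg
```

View pics/w5.png

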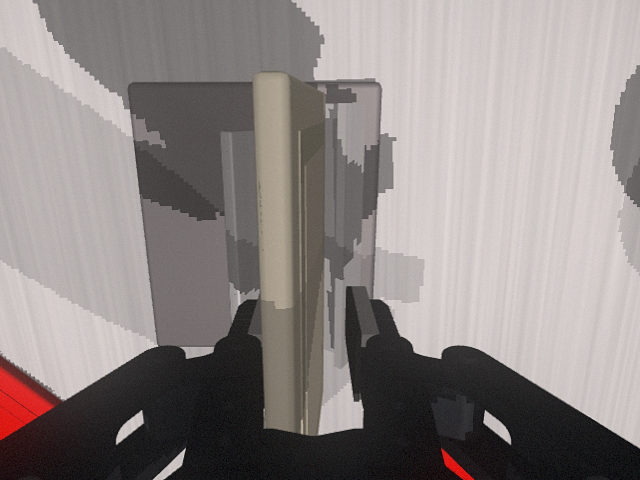

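View pics/s5.png

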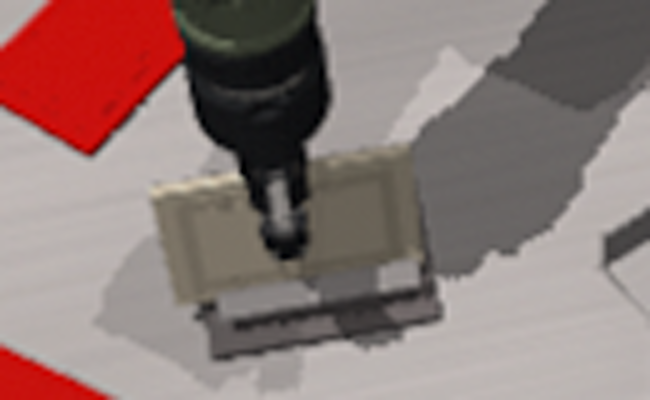

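Request:
step_arm([
  {"x":0.01,"y":0,"z":-0.003,"twist":0,"grip":0.5},
  {"x":0.018,"y":0,"z":-0.003,"twist":0,"grip":0.6},
  {"x":0.018,"y":0,"z":-0.003,"twist":0,"grip":1},
  {"x":0.018,"y":0,"z":-0.003,"twist":0,"grip":1},
  {"x":0.018,"y":0,"z":-0.003,"twist":0,"grip":1},
  {"x":0.018,"y":0,"z":-0.003,"twist":0,"grip":1},
  {"x":0.018,"y":0,"z":-0.02,"twist":0,"grip":1},
  {"x":0.018,"y":0,"z":-0.05,"twist":0,"grip":1},
  {"x":0.018,"y":0,"z":-0.15,"twist":0,"grip":1},
  {"x":0.018,"y":0,"z":-0.3,"twist":0,"grip":1},
  {"x":0.018,"y":0,"z":-0.35,"twist":0,"grip":1},
], newtons=50)

```text
time_s: 6.6
eef_pos: [457.0, -324.5, 185.1]
ee_rot: [3.137, -0.055, 0.009]
ft_force: [1.2, -0.9, -1.2]
gripper_width: 7.7
```

Run:
```python
from h import *
import pickle
w=P("wrist");cv2.imwrite("pics/w6.png",cams.camera("wrist"))
pickle.dump(w,open("w6.pkl","wb"))
s=cams.camera("scene");crop(s,200,170,330,300,4,"s6.png")
go([438,346,250],1.5)
```

```text
x -0.1397 y -2.2306 z -0.2307 twist -0.019460545914679824 cur [ 456.9 -324.5  183.8] yaw -2.00 w 7.5 t 6.70
q6 after ~ 127 deg
```

View pics/w6.png

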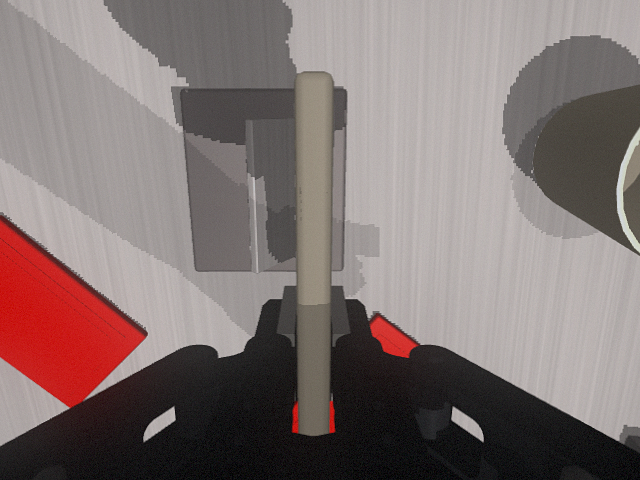

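View pics/s6.png

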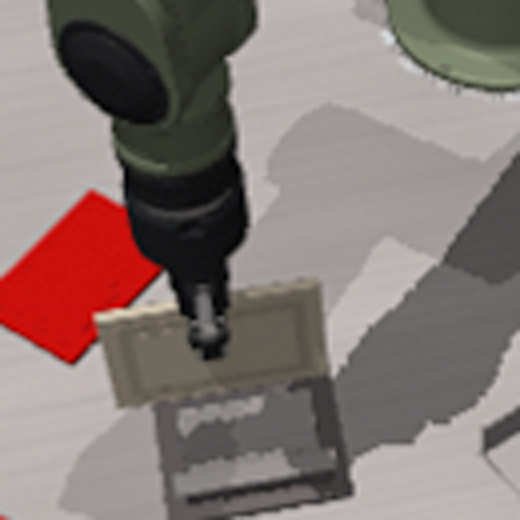

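Run:
```python
from h import *
import pickle
w=pickle.load(open("w6.pkl","rb"))
for dz in (36,41,46): 
  print(dz,onz(w,(297,76),184+dz).round(1),onz(w,(333,76),184+dz).round(1),onz(w,(297,434),184+dz).round(1),onz(w,(329,434),184+dz).round(1))
```

```text
36 [ 455.7 -245.4  220. ] [ 464.3 -245.7  220. ] [ 450.8 -348.4  220. ] [ 460.6 -348.8  220. ]
41 [ 455.8 -245.7  225. ] [ 464. -246.  225.] [ 451.2 -343.9  225. ] [ 460.6 -344.3  225. ]
46 [ 456. -246.  230.] [ 463.7 -246.3  230. ] [ 451.6 -339.5  230. ] [ 460.5 -339.8  230. ]
```

Request:
step_arm([
  {"x":-0.06,"y":-0.98,"z":-0.1,"twist":0,"grip":1},
  {"x":-0.06,"y":-0.98,"z":-0.1,"twist":0,"grip":1},
  {"x":-0.06,"y":-0.98,"z":-0.1,"twist":0,"grip":1},
  {"x":-0.06,"y":-0.98,"z":-0.1,"twist":0,"grip":1},
  {"x":-0.06,"y":-0.98,"z":-0.1,"twist":0,"grip":1},
  {"x":-0.06,"y":-0.98,"z":-0.1,"twist":0,"grip":1},
  {"x":-0.06,"y":-0.98,"z":-0.1,"twist":0,"grip":1},
])

```text
time_s: 7.4
eef_pos: [445.8, -23.4, 209.7]
ee_rot: [-3.139, 0.043, 0.003]
ft_force: [0.3, -0.6, -1.9]
gripper_width: 7.3
```

Request:
step_arm([
  {"x":-0.06,"y":-0.98,"z":0,"twist":0,"grip":1},
  {"x":-0.06,"y":-0.98,"z":0,"twist":0,"grip":1},
  {"x":-0.06,"y":-0.98,"z":0,"twist":0,"grip":1},
  {"x":-0.06,"y":-0.98,"z":0,"twist":0,"grip":1},
  {"x":-0.06,"y":-0.98,"z":0,"twist":0,"grip":1},
  {"x":-0.06,"y":-0.98,"z":0,"twist":0,"grip":1},
  {"x":-0.06,"y":-0.98,"z":0,"twist":0,"grip":1},
])

```text
time_s: 8.1
eef_pos: [439.1, 270.0, 209.0]
ee_rot: [-3.14, 0.045, 0.001]
ft_force: [0.6, -0.3, -1.4]
gripper_width: 7.5
```

Run:
```python
from h import *
go([438,343,150],1.5)
```

```text
x -0.0107 y -0.2428 z 0.1972 twist -0.017518340640623208 cur [439.1 270.  209. ] yaw -1.65 w 7.5 t 8.10
q6 after ~ 127 deg
```

Request:
step_arm([
  {"x":-0.011,"y":-0.243,"z":0,"twist":-0.0175,"grip":1},
  {"x":-0.011,"y":-0.243,"z":0,"twist":-0.0175,"grip":1},
  {"x":-0.011,"y":-0.243,"z":0.1,"twist":-0.0175,"grip":1},
  {"x":-0.011,"y":-0.243,"z":0.197,"twist":-0.0175,"grip":1},
  {"x":-0.011,"y":-0.243,"z":0.197,"twist":-0.0175,"grip":1},
  {"x":-0.011,"y":-0.243,"z":0.197,"twist":-0.0175,"grip":1},
])

```text
time_s: 8.7
eef_pos: [438.6, 337.5, 150.5]
ee_rot: [3.14, 0.029, -0.003]
ft_force: [0.0, 0.7, -1.7]
gripper_width: 7.4
```

Run:
```python
from h import *
import pickle
w=P("wrist");cv2.imwrite("pics/w7.png",cams.camera("wrist"));pickle.dump(w,open("w7.pkl","wb"))
go([438,343,80],1.5); print(r.state()["ft_force"])
```

```text
x -0.0048 y -0.0161 z 0.2390 twist -0.002406787770782633 cur [439.5 338.2 151.7] yaw 1.07 w 7.5 t 8.75
q6 after ~ 127 deg
[-0.71506458 -0.17332537 -1.57933271]
```

View pics/w7.png

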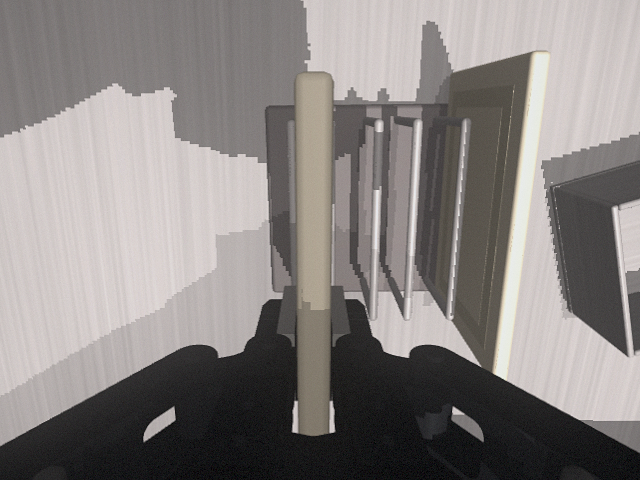

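Run:
```python
from h import *
import pickle
crop(cv2.imread("pics/w7.png"),255,60,485,330,2.2,"w7c.png")
w=pickle.load(open("w7.pkl","rb"))
for uv in [(377,122),(373,318),(417,122),(407,318),(466,120),(451,318)]: print(onz(w,uv,68).round(1))
for uv in [(297,76),(333,76)]: print(onz(w,uv,192).round(1))
```

```text
[470.1 403.1  68. ]
[474.3 292.   68. ]
[490.6 403.5  68. ]
[494.2 292.3  68. ]
[515.6 404.9  68. ]
[520.  292.7  68. ]
[433.7 416.  192. ]
[441.7 416.2 192. ]
```

View pics/w7c.png

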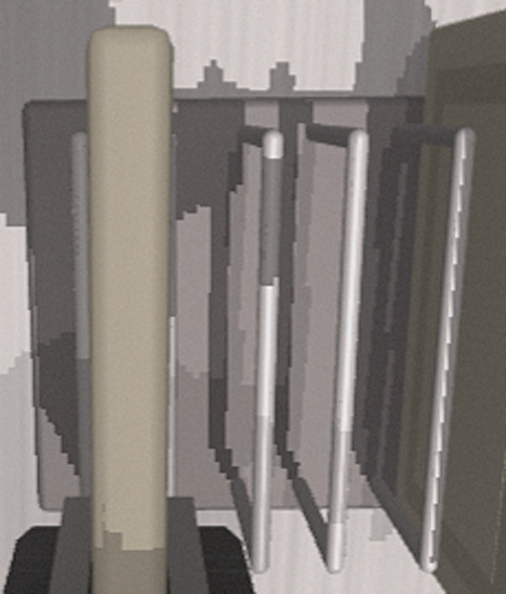

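Request:
step_arm([
  {"x":-0.005,"y":-0.016,"z":0.0,"twist":-0.0035,"grip":1},
  {"x":-0.005,"y":-0.016,"z":0.04,"twist":-0.0035,"grip":1},
  {"x":-0.005,"y":-0.016,"z":0.08,"twist":-0.0035,"grip":1},
  {"x":-0.005,"y":-0.016,"z":0.1,"twist":-0.0035,"grip":1},
  {"x":-0.005,"y":-0.016,"z":0.12,"twist":-0.0035,"grip":1},
  {"x":-0.005,"y":-0.016,"z":0.14,"twist":-0.0035,"grip":1},
  {"x":-0.005,"y":-0.016,"z":0.16,"twist":-0.0035,"grip":1},
  {"x":-0.005,"y":-0.016,"z":0.18,"twist":-0.0035,"grip":1},
])

```text
time_s: 9.55
eef_pos: [437.3, 343.7, 96.7]
ee_rot: [-3.141, -0.048, -0.0]
ft_force: [0.3, -0.1, -0.8]
gripper_width: 7.8
```

Run:
```python
from h import *
s=cams.camera("scene");crop(s,420,180,550,310,4,"s8.png")
go([438,343,76],1.7); print(r.state()["ft_force"])
```

```text
x 0.0042 y 0.0011 z 0.0659 twist 0.00032091946946590297 cur [436.7 343.3  95.8] yaw 1.76 w 7.4 t 9.60
q6 after ~ 126 deg
[-1.17543138e+00 -1.84532174e-03 -3.02602918e+00]
```

View pics/s8.png

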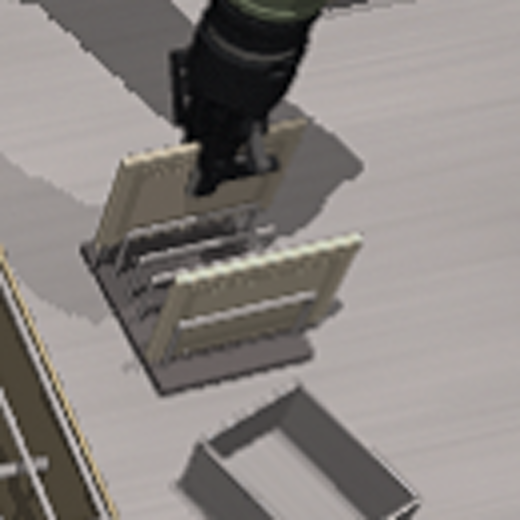

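Request:
step_arm([
  {"x":0.002,"y":0,"z":0.02,"twist":0,"grip":1},
  {"x":0.003,"y":0,"z":0.035,"twist":0,"grip":1},
  {"x":0.003,"y":0,"z":0.05,"twist":0,"grip":1},
  {"x":0.003,"y":0,"z":0.06,"twist":0,"grip":1},
  {"x":0.003,"y":0,"z":0.065,"twist":0,"grip":1},
  {"x":0.003,"y":0,"z":0.07,"twist":0,"grip":1},
])

```text
time_s: 10.2
eef_pos: [438.2, 343.7, 76.1]
ee_rot: [-3.141, -0.048, -0.0]
ft_force: [-0.5, -0.8, -2.1]
gripper_width: 7.4
```

Run:
```python
from h import *
go([438,343,76],1.7); print(r.state()["ft_force"])
```

```text
x -0.0007 y 0.0023 z 0.0004 twist 0.00034221673065499344 cur [438.2 343.7  76.1] yaw 1.76 w 7.4 t 10.20
q6 after ~ 126 deg
[-0.47497046 -0.77908051 -2.1365705 ]
```

Request:
step_arm([
  {"x":0,"y":0,"z":0.006,"twist":0,"grip":1},
  {"x":0,"y":0,"z":0.01,"twist":0,"grip":1},
  {"x":0,"y":0,"z":0.01,"twist":0,"grip":1},
])

```text
time_s: 10.5
eef_pos: [438.1, 343.6, 73.1]
ee_rot: [3.141, 0.048, -0.0]
ft_force: [1.1, -0.3, -1.7]
gripper_width: 7.6
```

Run:
```python
from h import *
s=cams.camera("scene");crop(s,420,180,550,310,4,"s9.png")
print(r.state()["ft_force"],pose()[0])
```

```text
[-0.18334525  0.02055399 -1.21123506] [438.10053308 343.64605112  73.1800483 ]
```

View pics/s9.png

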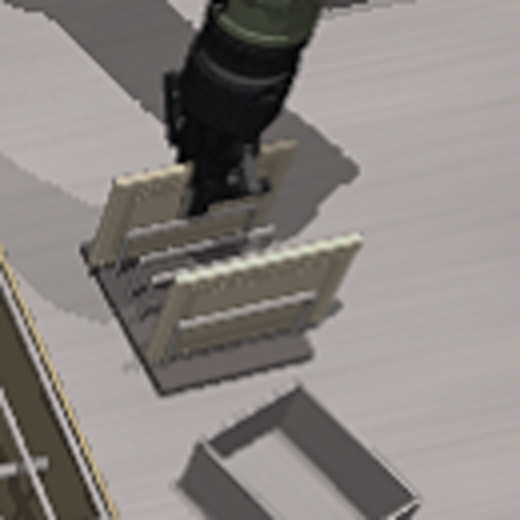

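Request:
step_arm([
  {"x":0,"y":0,"z":0,"twist":0,"grip":0.6},
  {"x":0,"y":0,"z":0,"twist":0,"grip":0.3},
  {"x":0,"y":0,"z":0,"twist":0,"grip":0.1},
  {"x":0,"y":0,"z":0,"twist":0,"grip":0.1},
  {"x":0,"y":0,"z":-0.1,"twist":0,"grip":0.1},
  {"x":0,"y":0,"z":-0.25,"twist":0,"grip":0.1},
  {"x":0,"y":0,"z":-0.4,"twist":0,"grip":0.1},
  {"x":0,"y":0,"z":-0.5,"twist":0,"grip":0.1},
  {"x":0,"y":0.1,"z":-0.6,"twist":0,"grip":-0.3},
])

```text
time_s: 11.45
eef_pos: [439.5, 315.6, 255.2]
ee_rot: [-3.139, -0.054, -0.003]
ft_force: [1.1, -0.1, -0.3]
gripper_width: 51.9
```

Run:
```python
from h import *
import pickle
s=cams.camera("scene");crop(s,420,180,550,310,4,"s10.png")
w=P("wrist");cv2.imwrite("pics/w10.png",cams.camera("wrist"));pickle.dump(w,open("w10.pkl","wb"))
go([464.7,-52.2,200],-156.7)
```

```text
x 0.0422 y 1.2192 z 0.1902 twist 0.8797342802105368 cur [441.1 312.9 257.8] yaw 1.65 w 55.6 t 11.55
q6 after ~ 240 deg
```

View pics/s10.png

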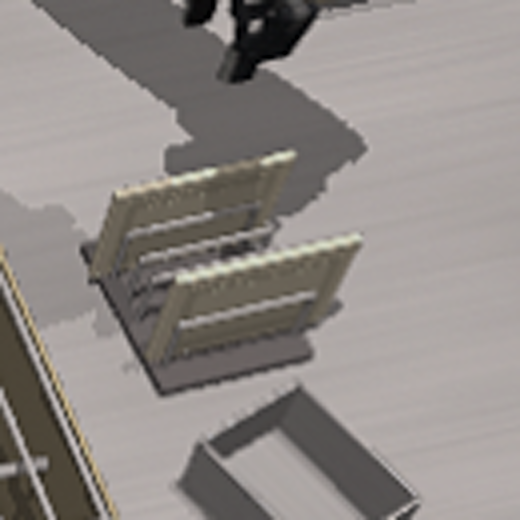

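View pics/w10.png

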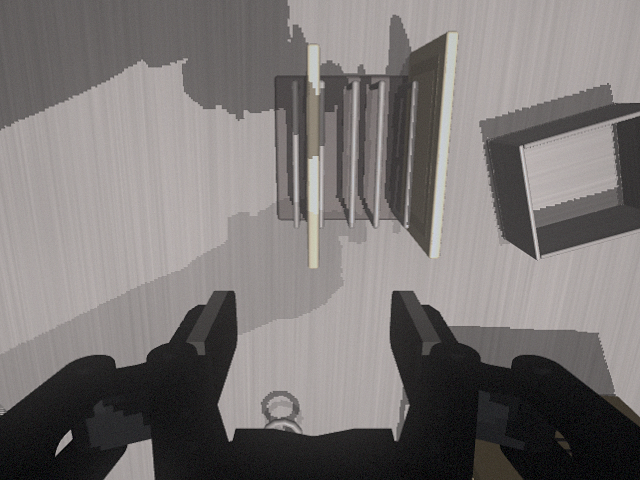

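Run:
```python
from h import *
import pickle
w=pickle.load(open("w10.pkl","rb"))
A,B=onz(w,(313,43.5),117),onz(w,(313,268),117);print(A,B,np.linalg.norm(A-B),(A+B)/2)
A,B=onz(w,(453,32),117),onz(w,(434,257),117);print(A,B,np.linalg.norm(A-B))
```

```text
[438.9594534  422.14184321 117.        ] [443.2351531 273.685019  117.       ] 148.5183835841357 [441.09730325 347.9134311  117.        ]
[525.26757402 431.41794489 117.        ] [529.27211153 284.25279711 117.        ] 147.21962179301298
```

Request:
step_arm([
  {"x":0.02,"y":0.7,"z":0,"twist":-0.55,"grip":-0.3},
  {"x":0.02,"y":0.7,"z":0,"twist":-0.55,"grip":-0.3},
  {"x":0.02,"y":0.7,"z":0,"twist":-0.55,"grip":-0.3},
  {"x":0.02,"y":0.7,"z":0,"twist":-0.55,"grip":-0.3},
  {"x":0.02,"y":0.7,"z":0,"twist":-0.55,"grip":-0.3},
  {"x":0.02,"y":0.7,"z":0,"twist":-0.55,"grip":-0.3},
  {"x":0.02,"y":0.7,"z":0,"twist":-0.55,"grip":-0.3},
  {"x":0.02,"y":0.7,"z":0,"twist":-0.55,"grip":-0.3},
  {"x":0.02,"y":0.7,"z":0,"twist":-0.55,"grip":-0.3},
  {"x":0.02,"y":0.7,"z":0,"twist":-0.55,"grip":-0.3},
  {"x":0.02,"y":0.7,"z":0,"twist":-0.55,"grip":-0.3},
  {"x":0.02,"y":0.7,"z":0,"twist":-0.55,"grip":-0.3},
])

```text
time_s: 12.75
eef_pos: [451.2, 104.1, 252.4]
ee_rot: [-1.996, -2.425, 0.001]
ft_force: [0.1, -0.0, 0.3]
gripper_width: 55.7
```

Run:
```python
from h import *
go([464.7,-52.2,120],-156.7)
```

```text
x -0.5202 y -0.0558 z 0.4413 twist -0.5677612197163452 cur [451.2 104.1 252.4] yaw 101.10 w 55.7 t 12.75
q6 after ~ 240 deg
```

Request:
step_arm([
  {"x":-0.52,"y":-0.056,"z":0.1,"twist":-0.568,"grip":-0.3},
  {"x":-0.52,"y":-0.056,"z":0.34,"twist":-0.568,"grip":-0.3},
  {"x":-0.52,"y":-0.056,"z":0.34,"twist":-0.568,"grip":-0.3},
  {"x":-0.52,"y":-0.056,"z":0.34,"twist":-0.568,"grip":-0.3},
  {"x":-0.52,"y":-0.056,"z":0.34,"twist":-0.568,"grip":-0.3},
  {"x":-0.52,"y":-0.056,"z":0.34,"twist":-0.568,"grip":-0.3},
  {"x":-0.52,"y":-0.056,"z":0.34,"twist":-0.568,"grip":-0.3},
  {"x":-0.52,"y":-0.056,"z":0.34,"twist":-0.568,"grip":-0.3},
  {"x":-0.52,"y":-0.056,"z":0.34,"twist":-0.568,"grip":-0.3},
  {"x":-0.52,"y":-0.056,"z":0.34,"twist":-0.568,"grip":-0.3},
  {"x":-0.52,"y":-0.056,"z":0.34,"twist":-0.568,"grip":-0.3},
  {"x":-0.52,"y":-0.056,"z":0.34,"twist":-0.568,"grip":-0.3},
])

```text
time_s: 13.95
eef_pos: [463.8, -52.1, 150.5]
ee_rot: [0.587, -3.085, -0.001]
ft_force: [-0.5, 0.2, -0.1]
gripper_width: 55.5
```

Run:
```python
from h import *
import pickle
w=P("wrist");cv2.imwrite("pics/w11.png",cams.camera("wrist"));pickle.dump(w,open("w11.pkl","wb"))
go([464.7,-52.2,100],-156.7)
print(proj(w,[[464.7,-52.2,34],[419,53.3,34]]))
```

```text
x -0.0027 y -0.0014 z 0.1684 twist -0.00851780963956167 cur [463.8 -52.1 150.5] yaw -158.23 w 55.5 t 14.00
q6 after ~ 240 deg
[[312.38531145 224.47109023]
 [318.00824206 381.46929758]]
```

View pics/w11.png

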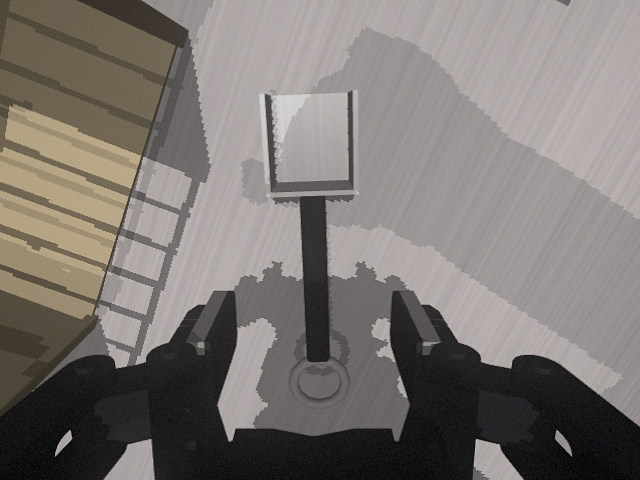

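Request:
step_arm([
  {"x":-0.003,"y":-0.001,"z":0.12,"twist":-0.0085,"grip":-0.3},
  {"x":-0.003,"y":-0.001,"z":0.25,"twist":-0.0085,"grip":-0.3},
  {"x":-0.003,"y":-0.001,"z":0.33,"twist":-0.0085,"grip":-0.3},
  {"x":-0.003,"y":-0.001,"z":0.39,"twist":-0.0085,"grip":-0.3},
  {"x":-0.003,"y":-0.001,"z":0.43,"twist":-0.0085,"grip":-0.2},
  {"x":-0.003,"y":-0.001,"z":0.452,"twist":-0.0085,"grip":0},
  {"x":-0.003,"y":-0.001,"z":0.452,"twist":-0.0085,"grip":0.3},
  {"x":-0.003,"y":-0.001,"z":0.452,"twist":-0.0085,"grip":0.3},
], newtons=40)

```text
time_s: 14.8
eef_pos: [465.3, -52.4, 15.8]
ee_rot: [-0.618, 3.08, -0.0]
ft_force: [-0.4, -0.7, 0.6]
gripper_width: 30.0
```

Run:
```python
from h import *
cv2.imwrite("pics/w12.png",cams.camera("wrist"))
go([464.7,-52.2,15],-156.7);print(r.state()["ft_force"])
```

```text
x 0.0024 y 0.0021 z 0.0036 twist -0.0033703057425315012 cur [465.6 -52.5  16.1] yaw -157.31 w 29.8 t 14.85
q6 after ~ 240 deg
[-0.24939148 -0.43593171 -0.4828101 ]
```

View pics/w12.png

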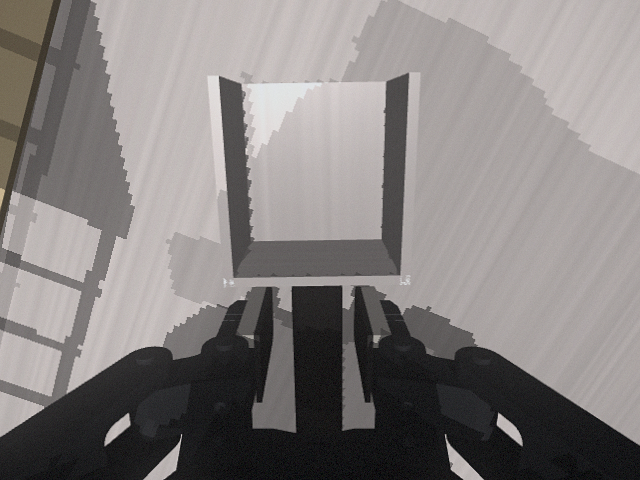

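Before I grip, the cupboard hook needs a precise look, because the carried scoop and gripper would hide it later. I'll rise and look from above.

Request:
step_arm([
  {"x":0,"y":0,"z":-0.1,"twist":0,"grip":0.2},
  {"x":0,"y":0,"z":-1,"twist":0,"grip":0.1},
  {"x":0,"y":0,"z":-1,"twist":0,"grip":0.1},
  {"x":0,"y":0,"z":-1,"twist":0,"grip":0.1},
  {"x":0,"y":0,"z":-1,"twist":0,"grip":0.1},
  {"x":0,"y":0,"z":-1,"twist":0,"grip":0.1},
  {"x":0,"y":0,"z":-1,"twist":0,"grip":0.1},
  {"x":0,"y":0,"z":-1,"twist":0,"grip":0.1},
])

```text
time_s: 15.65
eef_pos: [467.0, -52.9, 320.1]
ee_rot: [-0.617, 3.072, -0.006]
ft_force: [0.2, -0.4, -0.2]
gripper_width: 38.3
```

Run:
```python
from h import *
go([670,-35,400],-156.7)
```

```text
x -0.6490 y -0.2078 z -0.2606 twist -0.0032653985041324377 cur [467.  -52.9 320.1] yaw -157.29 w 38.3 t 15.65
q6 after ~ 244 deg
```

Request:
step_arm([
  {"x":-0.05,"y":-0.02,"z":-0.18,"twist":0,"grip":0.1},
  {"x":-0.2,"y":-0.07,"z":-0.26,"twist":0,"grip":0.1},
  {"x":-0.65,"y":-0.208,"z":-0.26,"twist":0,"grip":0.1},
  {"x":-0.65,"y":-0.208,"z":-0.26,"twist":0,"grip":0.1},
  {"x":-0.65,"y":-0.208,"z":-0.26,"twist":0,"grip":0.1},
  {"x":-0.65,"y":-0.208,"z":-0.26,"twist":0,"grip":0.1},
  {"x":-0.65,"y":-0.208,"z":-0.26,"twist":0,"grip":0.1},
  {"x":-0.65,"y":-0.208,"z":-0.26,"twist":0,"grip":0.1},
])

```text
time_s: 16.45
eef_pos: [667.9, -34.6, 393.3]
ee_rot: [0.618, -3.079, -0.001]
ft_force: [0.6, -0.2, 0.6]
gripper_width: 38.9
```

Run:
```python
from h import *
import pickle
w=P("wrist");cv2.imwrite("pics/w13.png",cams.camera("wrist"));pickle.dump(w,open("w13.pkl","wb"))
go([464.7,-52.2,320],-156.7)
```

```text
x 0.6469 y 0.2072 z 0.2482 twist -0.003284717030128882 cur [667.7 -34.6 394.5] yaw -157.29 w 38.4 t 16.50
q6 after ~ 240 deg
```

View pics/w13.png

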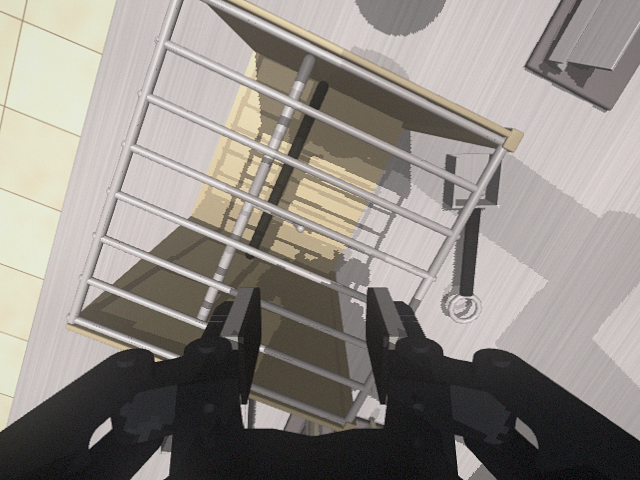

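Run:
```python
from h import *
im=cv2.imread("pics/w13.png");crop(im,220,130,360,290,5,"w13c.png")
crop(im,300,100,530,440,1.75,"w13d.png")
```

```text
(no output)
```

View pics/w13c.png

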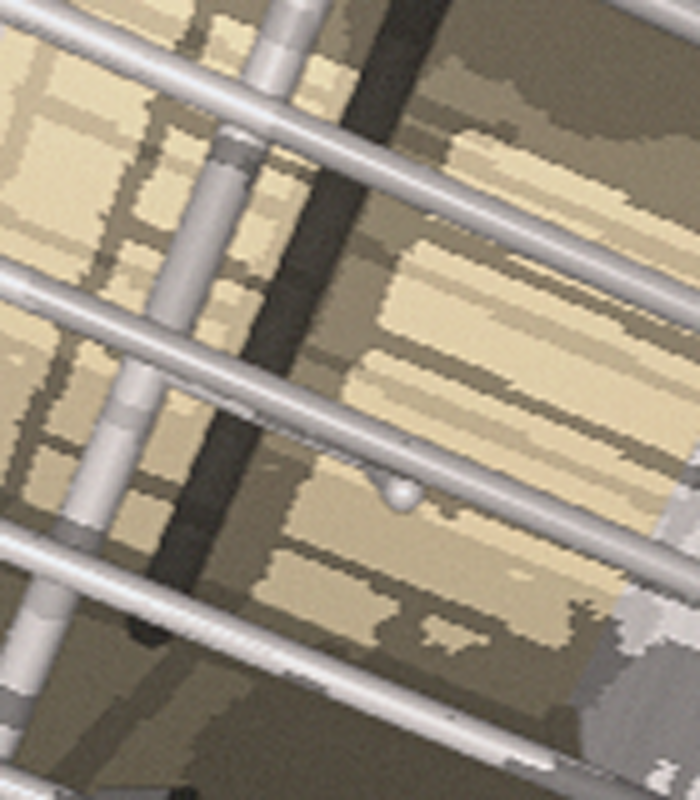

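View pics/w13d.png

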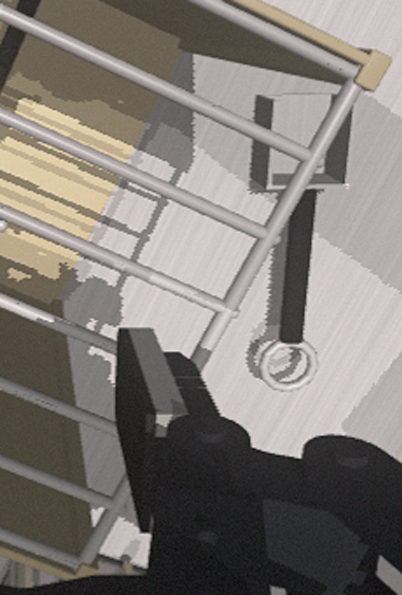

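Run:
```python
from h import *
import pickle
w=pickle.load(open("w13.pkl","rb"));w2=pickle.load(open("w2.pkl","rb"))
c=lambda u,v:(220+u/5,130+v/5); d=lambda u,v:(300+u/1.75,100+v/1.75)
tip=onz(w,c(402,488),250);print("tip",tip)
for a,b in [((0,12),(700,312)),((0,275),(700,590)),((0,540),(550,765))]:
    A,B=onz(w,c(*a),287),onz(w,c(*b),287);print("wire",A.round(1),B.round(1),"yaw",np.degrees(np.arctan2((A-B)[1],(A-B)[0])))
A,B=onz(w,d(355,88),287),onz(w,d(88,555),287);print("front bar",A.round(1),B.round(1),"yaw",np.degrees(np.arctan2((A-B)[0],-(A-B)[1])))
A,B=onz(w,(180,0),287),onz(w,(75,322),287);print("back bar",A.round(1),B.round(1),"yaw",np.degrees(np.arctan2((A-B)[0],-(A-B)[1])))
A,B=onz(w,(306,62),235),onz(w,(206,318),235);print("crossbar",A.round(1),B.round(1),"yaw",np.degrees(np.arctan2((A-B)[0],-(A-B)[1])))
# floor front edge from w2: (470,40)->(443,250)
A,B=onz(w2,(469,48),4),onz(w2,(443,252),4);print("floor front",A.round(1),B.round(1))
t=P("top");print(proj(t,tip), "top tip est",onz(t,(140+424/3,100+168/3),250))
# scoop ring consistency
print("ring",onz(w,(464,307),34))
```

```text
tip [672.84862146 -22.67076161 250.        ]
wire [739.4 -67.1 287. ] [651.3 -66.2 287. ] yaw -0.5882060598654978
wire [729.4 -38.5 287. ] [637.  -34.6 287. ] yaw -2.3970030382124397
wire [718.7  -7.5 287. ] [644.8  -6.1 287. ] yaw -1.0744908684915107
front bar [ 585.2 -120.6  287. ] [591.8  81.3 287. ] yaw -1.873502110720214
back bar [ 781.4 -123.5  287. ] [787.2  82.9 287. ] yaw -1.6048563149354804
crossbar [ 711.1 -125.3  235. ] [712.2  77.8 235. ] yaw -0.3155769404443238
floor front [588.9  81.1   4. ] [ 581.3 -125.1    4. ]
[[280.25633051 156.20044489]] top tip est [673.56603699 -25.97303857 250.        ]
ring [419.66473019  52.45947689  34.        ]
```

Request:
step_arm([
  {"x":0.645,"y":0.206,"z":0,"twist":-0.003,"grip":0.1},
  {"x":0.645,"y":0.206,"z":0,"twist":-0.003,"grip":0.1},
  {"x":0.645,"y":0.206,"z":0,"twist":-0.003,"grip":0.1},
  {"x":0.645,"y":0.206,"z":0.1,"twist":-0.003,"grip":0.1},
  {"x":0.645,"y":0.206,"z":0.25,"twist":-0.003,"grip":0.1},
  {"x":0.645,"y":0.206,"z":0.4,"twist":-0.003,"grip":0.1},
  {"x":0.645,"y":0.206,"z":0.55,"twist":-0.003,"grip":0.1},
  {"x":0.645,"y":0.206,"z":0.7,"twist":-0.003,"grip":0.1},
  {"x":0.645,"y":0.206,"z":0.85,"twist":-0.003,"grip":0.1},
  {"x":0.645,"y":0.206,"z":0.95,"twist":-0.003,"grip":0.1},
  {"x":0.645,"y":0.206,"z":0.95,"twist":-0.003,"grip":0.1},
])

```text
time_s: 17.6
eef_pos: [462.4, -51.5, 106.8]
ee_rot: [0.632, -3.073, -0.004]
ft_force: [-0.0, -0.3, 0.8]
gripper_width: 38.3
```

Run:
```python
from h import *
go([464.9,-52.3,15.5],-156.7);print(r.state()["ft_force"])
```

```text
x -0.0076 y -0.0066 z 0.3043 twist -0.0003695914691249413 cur [462.4 -51.5 106.8] yaw -156.77 w 38.3 t 17.60
q6 after ~ 240 deg
[-0.01117363 -0.29850843  0.82781307]
```

Request:
step_arm([
  {"x":0,"y":0,"z":0.1,"twist":0,"grip":0.1},
  {"x":0,"y":0,"z":0.15,"twist":0,"grip":0.1},
  {"x":0,"y":0,"z":0.15,"twist":0,"grip":0.1},
])

```text
time_s: 17.9
eef_pos: [466.0, -52.3, 64.7]
ee_rot: [-0.633, 3.077, -0.0]
ft_force: [-0.8, 0.0, 0.5]
gripper_width: 38.2
```

Run:
```python
from h import *
cv2.imwrite("pics/w14.png",cams.camera("wrist"))
go([464.9,-52.3,15.5],-156.7);print(r.state()["ft_force"])
```

```text
x 0.0057 y 0.0034 z 0.1665 twist -0.0002538330436103643 cur [466.8 -52.5  65.4] yaw -156.75 w 38.6 t 17.95
q6 after ~ 240 deg
[-0.14518221  0.07128682  1.02817649]
```

View pics/w14.png

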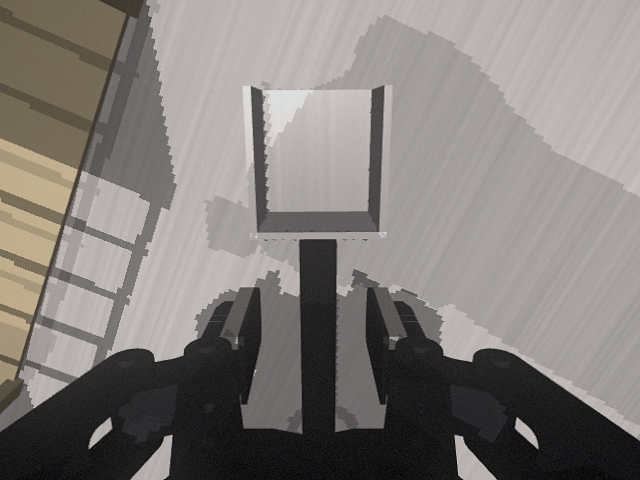

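Request:
step_arm([
  {"x":0.005,"y":0.002,"z":0.06,"twist":0,"grip":0.1},
  {"x":0.005,"y":0.002,"z":0.12,"twist":0,"grip":0.1},
  {"x":0.005,"y":0.002,"z":0.166,"twist":0,"grip":0.1},
  {"x":0.005,"y":0.002,"z":0.166,"twist":0,"grip":0.4},
  {"x":0.005,"y":0.002,"z":0.166,"twist":0,"grip":1},
  {"x":0.005,"y":0.002,"z":0.166,"twist":0,"grip":1},
  {"x":0.005,"y":0.002,"z":0.166,"twist":0,"grip":1},
  {"x":0.005,"y":0.002,"z":0.166,"twist":0,"grip":1},
  {"x":0.005,"y":0.002,"z":0.166,"twist":0,"grip":1},
], newtons=70)

```text
time_s: 18.85
eef_pos: [466.0, -52.6, 15.5]
ee_rot: [-0.633, 3.075, -0.002]
ft_force: [-2.3, 1.3, 8.6]
gripper_width: 14.8
```

Run:
```python
from h import *
cv2.imwrite("pics/w15.png",cams.camera("wrist"))
go([460,-60,200],-156.7);print(r.state()["ft_force"])
```

```text
x 0.0269 y -0.0156 z -0.6151 twist -0.00013429586509295809 cur [466.  -52.6  15.5] yaw -156.72 w 14.8 t 18.90
q6 after ~ 239 deg
[-3.01969122 -0.47730743  8.43327177]
```

Request:
step_arm([
  {"x":0,"y":0,"z":-0.03,"twist":0,"grip":1},
  {"x":0,"y":0,"z":-0.1,"twist":0,"grip":1},
  {"x":0,"y":0,"z":-0.25,"twist":0,"grip":1},
  {"x":0,"y":0,"z":-0.4,"twist":0,"grip":1},
  {"x":0,"y":0,"z":-0.55,"twist":0,"grip":1},
  {"x":0,"y":0,"z":-0.7,"twist":0,"grip":1},
  {"x":0,"y":0,"z":-0.78,"twist":0,"grip":1},
  {"x":0,"y":0,"z":-0.78,"twist":0,"grip":1},
])

```text
time_s: 19.7
eef_pos: [467.4, -53.0, 252.6]
ee_rot: [-0.632, 3.069, -0.006]
ft_force: [-0.0, -0.5, -1.6]
gripper_width: 14.6
```

Run:
```python
from h import *
cv2.imwrite("pics/w16.png",cams.camera("wrist"))
go([430,-15,249],88.3);print(r.state()["ft_force"])
```

```text
x 0.0611 y 0.1629 z 0.0028 twist 0.6387315906397564 cur [466.2 -52.7 250.1] yaw -156.73 w 14.5 t 19.75
q6 after ~ -0 deg
[-0.01546371  0.77995872 -1.20989752]
```

View pics/w16.png

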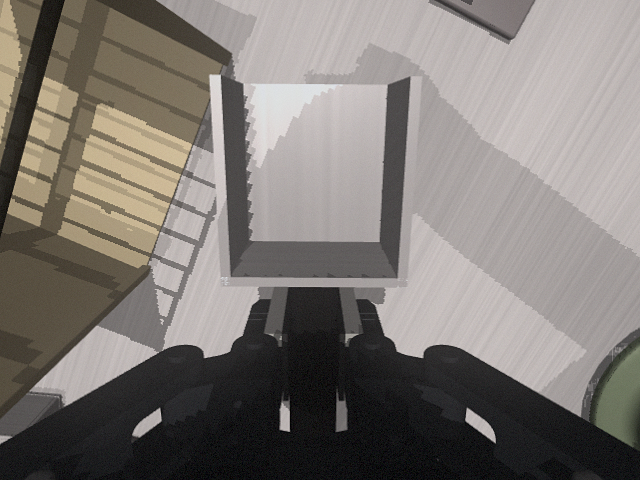

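Request:
step_arm([
  {"x":0.06,"y":0.163,"z":0,"twist":0.1,"grip":1},
  {"x":0.06,"y":0.163,"z":0,"twist":0.2,"grip":1},
  {"x":0.06,"y":0.163,"z":0,"twist":0.639,"grip":1},
  {"x":0.06,"y":0.163,"z":0,"twist":0.639,"grip":1},
  {"x":0.06,"y":0.163,"z":0,"twist":0.639,"grip":1},
  {"x":0.06,"y":0.163,"z":0,"twist":0.639,"grip":1},
  {"x":0.06,"y":0.163,"z":0,"twist":0.639,"grip":1},
  {"x":0.06,"y":0.163,"z":0,"twist":0.639,"grip":1},
  {"x":0.06,"y":0.163,"z":0,"twist":0.639,"grip":1},
  {"x":0.06,"y":0.163,"z":0,"twist":0.639,"grip":1},
  {"x":0.06,"y":0.163,"z":0,"twist":0.639,"grip":1},
  {"x":0.06,"y":0.163,"z":0,"twist":0.639,"grip":1},
])

```text
time_s: 20.95
eef_pos: [427.9, -14.3, 246.1]
ee_rot: [-2.022, -2.401, 0.002]
ft_force: [-0.0, 0.6, -1.0]
gripper_width: 14.6
```

Run:
```python
from h import *
go([430,-15.3,249],88.3)
```

```text
x -0.0044 y 0.0063 z -0.0095 twist 0.06378609477991941 cur [427.9 -14.3 246.1] yaw 99.78 w 14.6 t 20.95
q6 after ~ -0 deg
```

Request:
step_arm([
  {"x":0,"y":0,"z":0,"twist":0.0638,"grip":1},
  {"x":0,"y":0,"z":0,"twist":0.0638,"grip":1},
  {"x":0,"y":0,"z":0,"twist":0.0638,"grip":1},
  {"x":0,"y":0,"z":0,"twist":0.0638,"grip":1},
])

```text
time_s: 21.35
eef_pos: [428.4, -14.4, 246.8]
ee_rot: [-2.245, -2.195, 0.002]
ft_force: [0.5, 0.2, -1.9]
gripper_width: 14.8
```

Run:
```python
from h import *
go([552,-18.5,249],88.3)
t=cams.camera("top");crop(t,200,90,360,300,3,"t17.png")
s=cams.camera("scene");crop(s,280,200,470,390,4,"s17.png")
p=P("top");R=[430+115,-18.5,268];print("pred ring top",(proj(p,R)-[200,90])*3, "scene",(proj(P("scene"),R)-[280,200])*4)
cv2.imwrite("pics/s17f.png",s)
```

```text
x -0.0043 y 0.4121 z -0.0082 twist 0.00233386881024905 cur [428.4 -14.4 246.8] yaw 88.72 w 14.8 t 21.35
q6 after ~ -0 deg
pred ring top [[230.32669054 314.89052051]] scene [[367.71721059 162.45279066]]
```

View pics/t17.png

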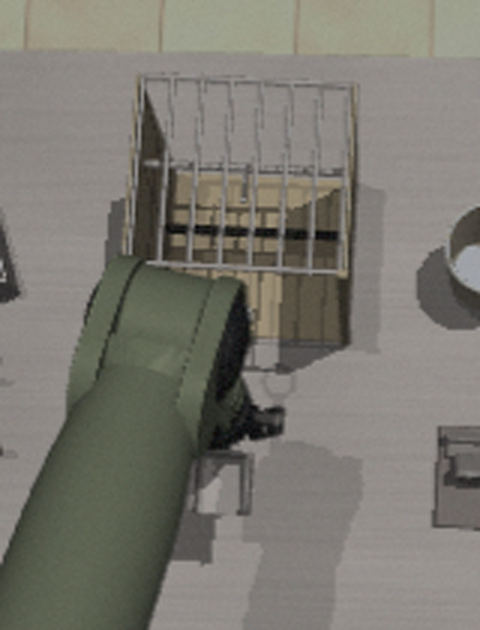

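View pics/s17.png

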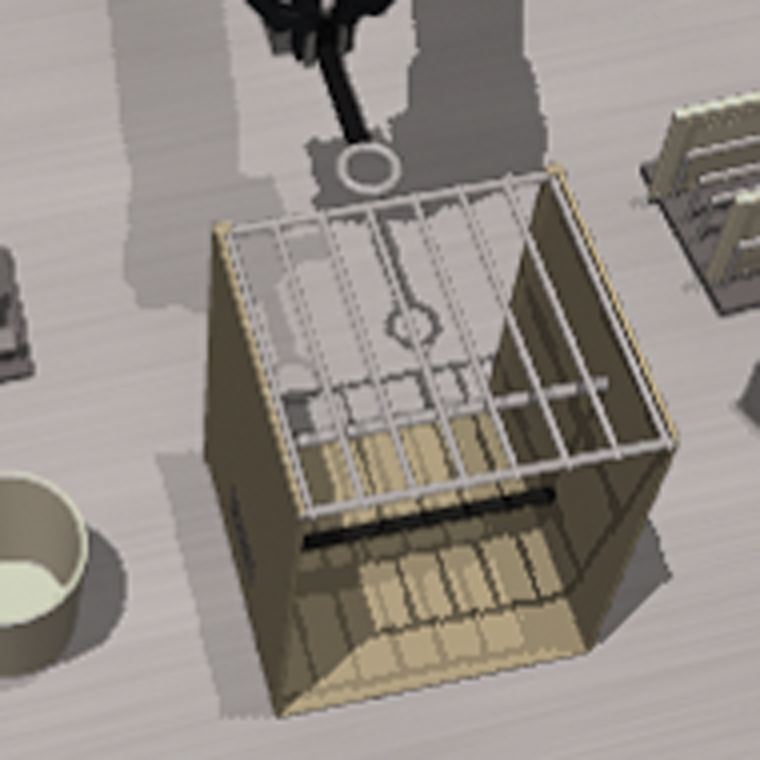

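Run:
```python
from h import *
s=P("scene")
for X in ([543.3,-17.9,265.8],[543.3,-17.9,260.8],[543.3,-17.9,270.8],[672.8,-22.5,250]): print(X,(proj(s,X)-[280,200])*4)
print("fb corners",(proj(s,[[591.8,81.3,287],[585.2,-120.6,287]])-[280,200])*4)
```

```text
[543.3, -17.9, 265.8] [[367.49927075 162.33106278]]
[543.3, -17.9, 260.8] [[366.82803019 167.01745122]]
[543.3, -17.9, 270.8] [[368.17484246 157.61509875]]
[672.8, -22.5, 250] [[422.87793329 341.41542017]]
fb corners [[544.01527781 170.95876602]
 [233.01703238 224.98574255]]
```

Request:
step_arm([
  {"x":-0.004,"y":0.05,"z":-0.008,"twist":0.0023,"grip":1},
  {"x":-0.004,"y":0.12,"z":-0.008,"twist":0.0023,"grip":1},
  {"x":-0.004,"y":0.18,"z":-0.008,"twist":0.0023,"grip":1},
  {"x":-0.004,"y":0.2,"z":-0.008,"twist":0.0023,"grip":1},
  {"x":-0.004,"y":0.2,"z":-0.008,"twist":0.0023,"grip":1},
  {"x":-0.004,"y":0.2,"z":-0.008,"twist":0.0023,"grip":1},
])

```text
time_s: 22.05
eef_pos: [488.2, -17.1, 249.8]
ee_rot: [-2.254, -2.186, 0.001]
ft_force: [0.1, -0.2, -1.2]
gripper_width: 14.6
```

Run:
```python
from h import *
go([562,-19.2,249],88.3)
s=cams.camera("scene");crop(s,280,200,470,390,4,"s18.png")
p=pose()[0];print("pred",(proj(P("scene"),p+[115,-3.4,19])-[280,200])*4)
```

```text
x 0.0004 y 0.2461 z 0.0024 twist -0.00026740587754324626 cur [488.2 -17.1 249.8] yaw 88.25 w 14.6 t 22.05
q6 after ~ -0 deg
pred [[393.28736386 233.21371077]]
```

View pics/s18.png

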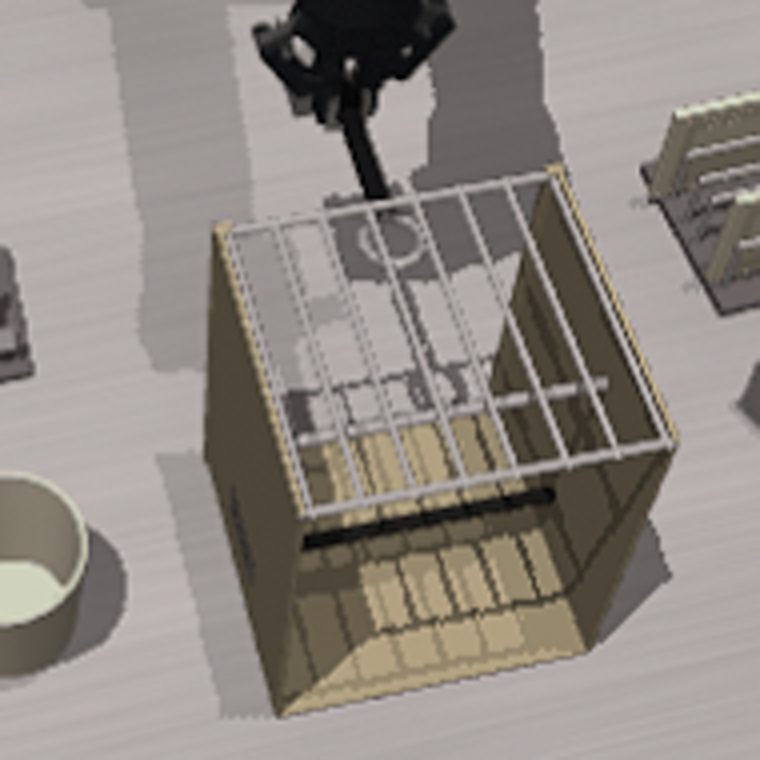

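Request:
step_arm([
  {"x":0,"y":0.06,"z":0,"twist":0,"grip":1},
  {"x":0,"y":0.12,"z":0,"twist":0,"grip":1},
  {"x":0,"y":0.18,"z":0,"twist":0,"grip":1},
  {"x":0,"y":0.22,"z":0,"twist":0,"grip":1},
  {"x":0,"y":0.245,"z":0,"twist":0,"grip":1},
  {"x":0,"y":0.245,"z":0,"twist":0,"grip":1},
  {"x":0,"y":0.245,"z":0,"twist":0,"grip":1},
])

```text
time_s: 22.8
eef_pos: [561.8, -19.4, 250.1]
ee_rot: [-2.255, -2.187, 0.001]
ft_force: [-0.1, -0.6, -1.7]
gripper_width: 14.3
```

Run:
```python
from h import *
go([562,-19.2,249],88.3);print(r.state()["ft_force"])
s=cams.camera("scene");crop(s,280,200,470,390,4,"s19.png")
t=cams.camera("top");crop(t,230,100,330,200,6,"t19.png")
p=pose()[0];print("pred",(proj(P("scene"),p+[115,-3.4,19])-[280,200])*4)
```

```text
x 0.0007 y 0.0005 z 0.0037 twist -0.0003277530256664502 cur [561.8 -19.4 250.1] yaw 88.24 w 14.3 t 22.80
q6 after ~ -0 deg
[-0.12108491 -0.55789125 -1.72105748]
pred [[428.07350424 329.93736116]]
```

View pics/s19.png

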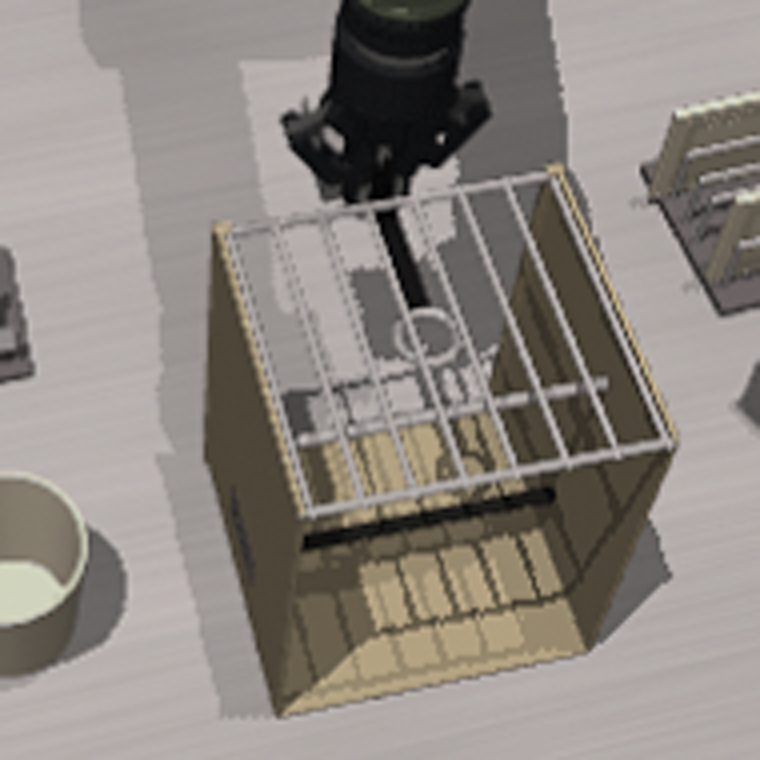

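View pics/t19.png

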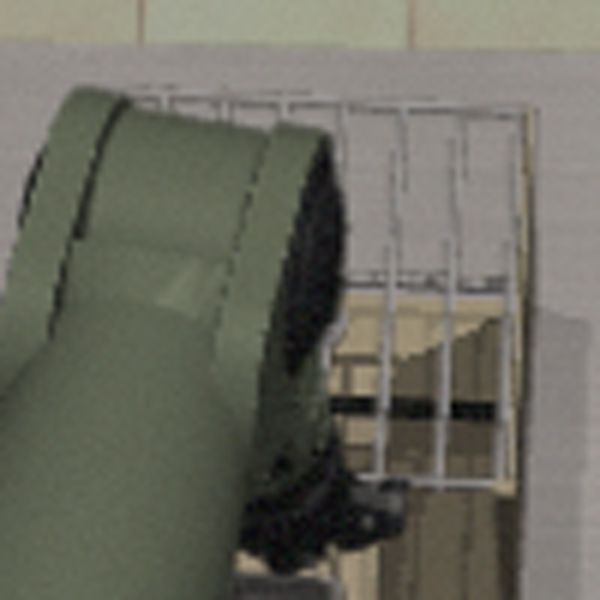

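Request:
step_arm([
  {"x":0,"y":0,"z":0.015,"twist":0,"grip":1},
  {"x":0,"y":0,"z":0.03,"twist":0,"grip":1},
  {"x":0,"y":0,"z":0.045,"twist":0,"grip":1},
  {"x":0,"y":0,"z":0.055,"twist":0,"grip":1},
  {"x":0,"y":0,"z":0.055,"twist":0,"grip":1},
])

```text
time_s: 23.4
eef_pos: [562.2, -19.4, 232.9]
ee_rot: [-2.255, -2.186, 0.001]
ft_force: [0.3, -0.4, -1.6]
gripper_width: 14.5
```

Run:
```python
from h import *
print(r.state()["ft_force"],r.state()["wrist_torque"],pose()[0])
s=cams.camera("scene");crop(s,350,230,440,350,6,"s20.png")
```

```text
[ 0.34361416 -0.41789293 -1.55875334] [-0.01097673 -0.03297156 -0.00061988] [562.18841728 -19.42235301 232.94659712]
```

View pics/s20.png

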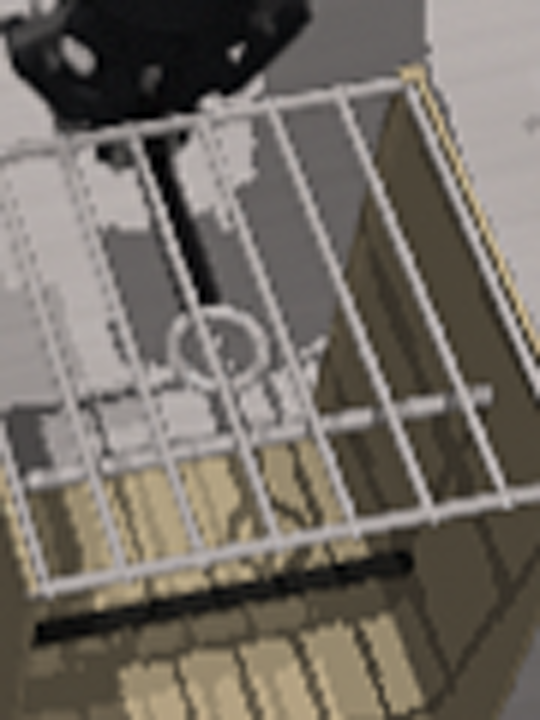

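Request:
step_arm([
  {"x":0,"y":0,"z":0.012,"twist":0,"grip":1},
  {"x":0,"y":0,"z":0.022,"twist":0,"grip":1},
  {"x":0,"y":-0.02,"z":0.022,"twist":0,"grip":1},
  {"x":0,"y":-0.04,"z":0.022,"twist":0,"grip":1},
  {"x":0,"y":-0.055,"z":0.022,"twist":0,"grip":1},
  {"x":0,"y":-0.06,"z":0.022,"twist":0,"grip":1},
])

```text
time_s: 24.05
eef_pos: [545.3, -19.0, 227.9]
ee_rot: [2.254, 2.185, 0.003]
ft_force: [4.7, 0.6, -0.2]
gripper_width: 14.4
```

Run:
```python
from h import *
print(r.state()["ft_force"],r.state()["wrist_torque"],pose()[0])
```

```text
[ 4.72755773  0.64246578 -0.20650366] [-0.03049345 -1.00514459 -0.02893028] [545.32203949 -19.00937781 227.89313505]
```

The pull test gives 4.7 N at the expected place, so the hook's tip is inside the ring. Next I go back in over the rod and release.

Request:
step_arm([
  {"x":0,"y":0.03,"z":0,"twist":0,"grip":1},
  {"x":0,"y":0.06,"z":0,"twist":0,"grip":1},
  {"x":0,"y":0.07,"z":0.003,"twist":0,"grip":1},
  {"x":0,"y":0.07,"z":0.006,"twist":0,"grip":1},
  {"x":0,"y":0.07,"z":0.006,"twist":0,"grip":1},
])

```text
time_s: 24.55
eef_pos: [565.3, -19.5, 224.6]
ee_rot: [-2.254, -2.186, 0.002]
ft_force: [0.0, 0.2, -2.5]
gripper_width: 14.5
```

Run:
```python
from h import *
print(r.state()["ft_force"],r.state()["wrist_torque"],pose()[0])
```

```text
[ 0.04864019  0.21096789 -2.52910823] [-0.02160813 -0.06056554  0.00458417] [565.32175428 -19.49187572 224.62186985]
```

Request:
step_arm([
  {"x":0,"y":0,"z":0,"twist":0,"grip":-0.5},
  {"x":0,"y":0,"z":0,"twist":0,"grip":-0.5},
  {"x":0,"y":0,"z":0,"twist":0,"grip":-0.5},
  {"x":0,"y":0,"z":0,"twist":0,"grip":-0.5},
  {"x":0,"y":0,"z":0,"twist":0,"grip":-0.5},
  {"x":0,"y":0,"z":0,"twist":0,"grip":-0.5},
  {"x":0,"y":0,"z":0,"twist":0,"grip":-0.5},
  {"x":0,"y":0,"z":0,"twist":0,"grip":-0.5},
])

```text
time_s: 25.35
eef_pos: [565.6, -19.6, 225.3]
ee_rot: [2.255, 2.187, 0.0]
ft_force: [0.2, -0.1, 0.9]
gripper_width: 64.1
```

Run:
```python
from h import *
print(r.state()["ft_force"],pose()[0],r.state()["gripper_width"])
s=cams.camera("scene");crop(s,280,200,470,390,4,"s21.png")
cv2.imwrite("pics/w21.png",cams.camera("wrist"))
```

```text
[ 0.15066067 -0.12479856  0.92565289] [565.64974356 -19.56476914 225.29475169] 64.07126917224555
```

View pics/s21.png

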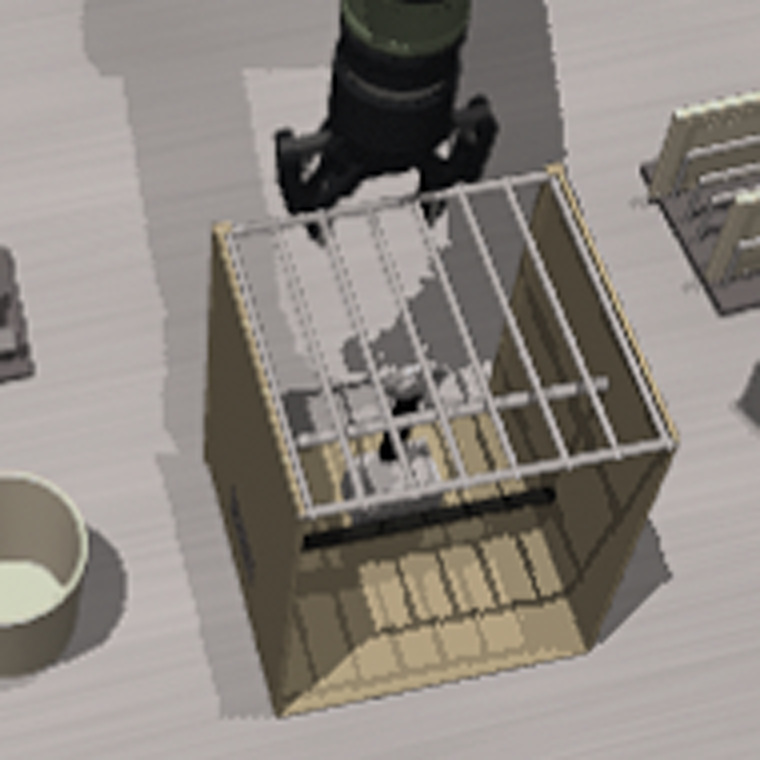

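View pics/w21.png

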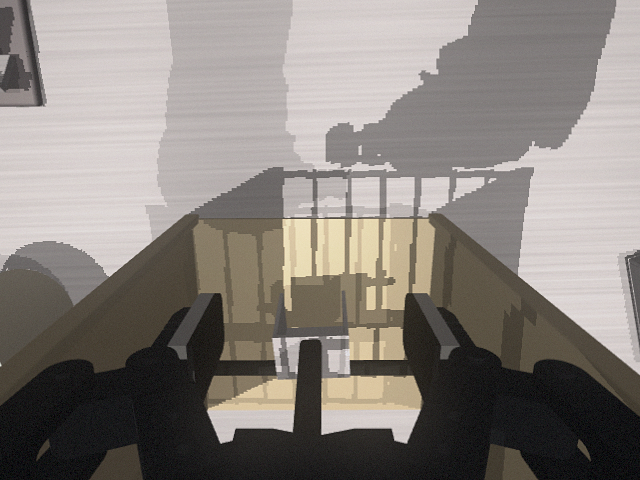

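It hangs on the hook with the pan against the bar. I back straight out.

Request:
step_arm([
  {"x":0,"y":-0.1,"z":0,"twist":0,"grip":-0.5},
  {"x":0,"y":-0.25,"z":0,"twist":0,"grip":-0.5},
  {"x":0,"y":-0.4,"z":0,"twist":0,"grip":-0.5},
  {"x":0,"y":-0.4,"z":-0.3,"twist":0,"grip":-0.5},
  {"x":0,"y":-0.4,"z":-0.55,"twist":0,"grip":-0.5},
  {"x":0,"y":-0.4,"z":-0.55,"twist":0,"grip":-0.5},
  {"x":0,"y":-0.4,"z":-0.55,"twist":0,"grip":-0.5},
  {"x":0,"y":-0.4,"z":-0.55,"twist":0,"grip":-0.5},
])

```text
time_s: 26.25
eef_pos: [447.0, -16.1, 393.2]
ee_rot: [2.252, 2.184, 0.005]
ft_force: [0.2, 0.2, 0.2]
gripper_width: 63.8
```

Run:
```python
from h import *
s1=cams.camera("scene");s=s1
for i in range(8): s=cams.camera("scene")
print("diff",(cv2.absdiff(s1,s)[225:330,330:460].max(2)>40).sum())
crop(s,330,230,460,350,6,"s22.png");cv2.imwrite("pics/s22f.png",s)
t=cams.camera("top");crop(t,140,100,400,280,3,"t22.png")
w=cams.camera("wrist");cv2.imwrite("pics/w22.png",w);p=P("wrist");sc=P("scene");tp=P("top")
tip=np.array([672.8,-22.5,250])
print("tip px scene crop",(proj(sc,tip)-[330,230])*6,"wrist",proj(p,tip))
print(pose()[0],r.state()["time_s"])
```

```text
diff 7
tip px scene crop [[334.31689994 332.12313026]] wrist [[313.30321419 480.9881594 ]]
[445.54758036 -15.83785208 389.86375115] 26.8
```

View pics/s22.png

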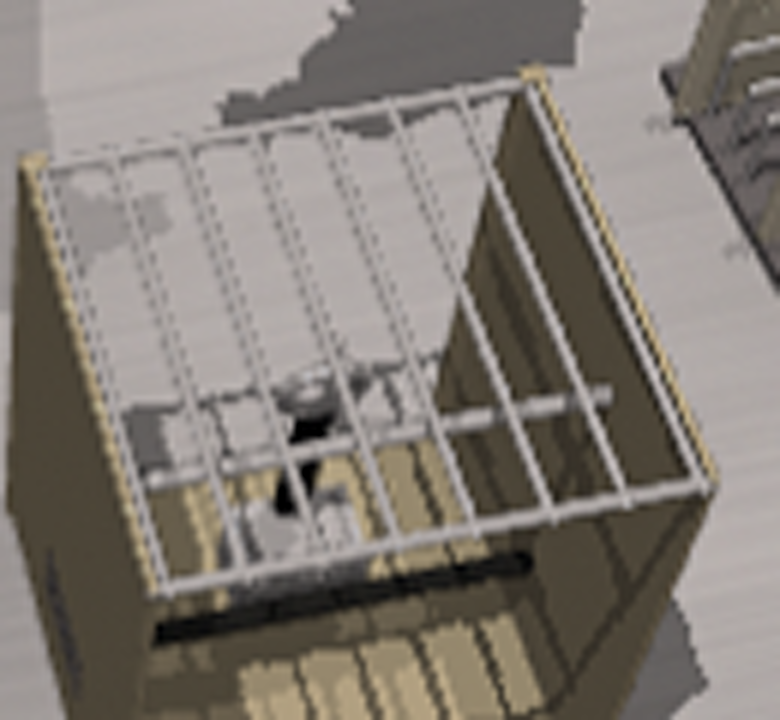

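View pics/t22.png

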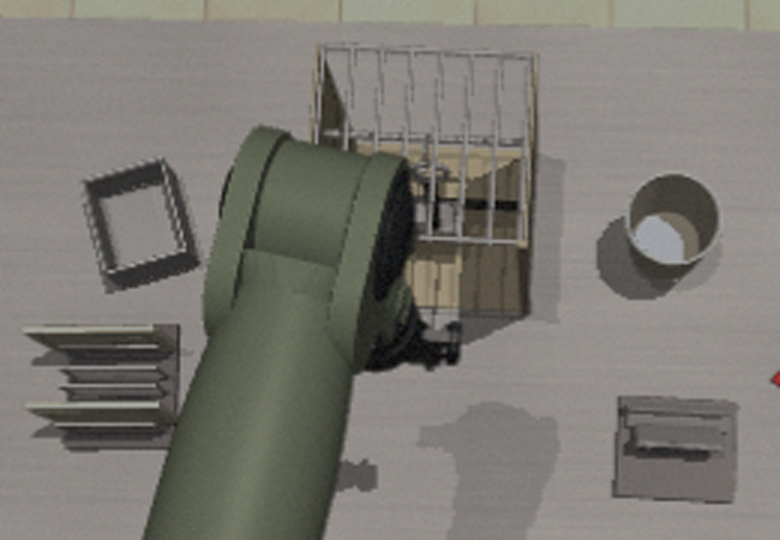

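View pics/w22.png

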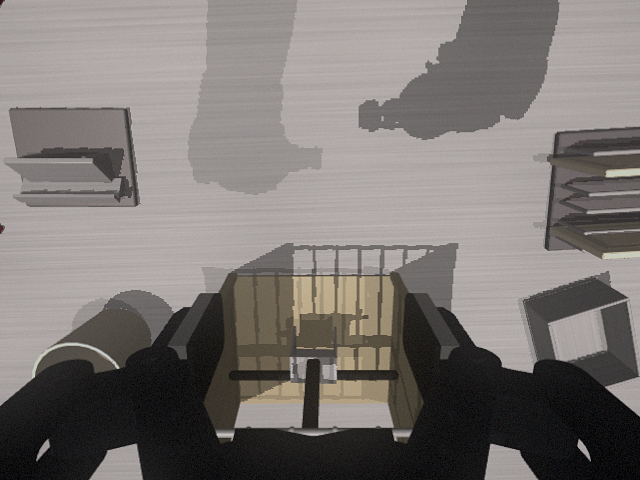

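Run:
```python
from h import *
sc=P("scene");tp=P("top")
t=cams.camera("top");s=cams.camera("scene")
crop(t,265,135,300,190,10,"t23.png");crop(s,365,280,405,330,11,"s23.png")
for d in (5,15,25,35):
    X=[672.8+d,-22.5-0.03*d,223];print(d,"scene",(proj(sc,X)-[365,280])*11,"top",(proj(tp,X)-[265,135])*10)
X=[672.8,-22.5,250];print("tip scene",(proj(sc,X)-[365,280])*11,"top",(proj(tp,X)-[265,135])*10)
```

```text
5 scene [[221.42598694 141.14892851]] top [[160.36246123 225.52977126]]
15 scene [[234.53664106 178.3829889 ]] top [[162.49434255 195.12477136]]
25 scene [[247.78465255 216.00113519]] top [[164.62243974 164.79089675]]
35 scene [[261.1723452  254.00978547]] top [[166.74674501 134.52815376]]
tip scene [[227.91431655  58.89240547]] top [[152.00495739 212.14387133]]
```

View pics/t23.png

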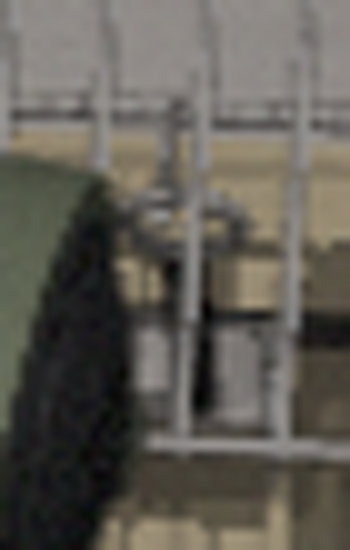

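View pics/s23.png

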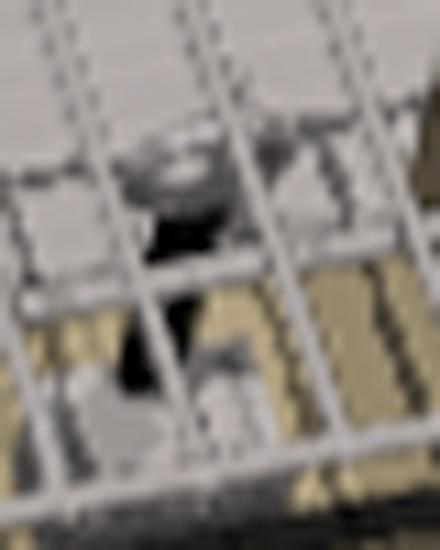

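The ring hangs near the tip end of the rod, so I want a precise look from above.

Request:
step_arm([
  {"x":0.0,"y":0.1,"z":-0.05,"twist":0,"grip":-0.5},
  {"x":0.0,"y":0.25,"z":-0.05,"twist":0,"grip":-0.5},
  {"x":0.0,"y":0.4,"z":-0.05,"twist":0,"grip":-0.5},
  {"x":0.0,"y":0.55,"z":-0.05,"twist":0,"grip":-0.5},
  {"x":0.0,"y":0.65,"z":-0.05,"twist":0,"grip":-0.5},
  {"x":0.0,"y":0.7,"z":-0.05,"twist":0,"grip":-0.5},
  {"x":0.0,"y":0.7,"z":-0.05,"twist":0,"grip":-0.5},
  {"x":0.0,"y":0.7,"z":-0.05,"twist":0,"grip":-0.5},
])

```text
time_s: 27.7
eef_pos: [655.4, -22.3, 404.7]
ee_rot: [-2.255, -2.187, 0.001]
ft_force: [0.3, 1.3, 0.0]
gripper_width: 64.1
```

Run:
```python
from h import *
import pickle
w=P("wrist");im=cams.camera("wrist");cv2.imwrite("pics/w24.png",im);pickle.dump(w,open("w24.pkl","wb"))
tip=proj(w,[672.8,-22.5,250])[0];print("tip",tip,pose()[0])
u,v=tip.astype(int);crop(im,max(u-70,0),max(v-60,0),u+70,v+60,5,"w24c.png");print(u-70,v-60)
```

```text
tip [312.93310604 235.28531038] [654.99394722 -22.27334147 405.33253205]
242 175
```

View pics/w24.png

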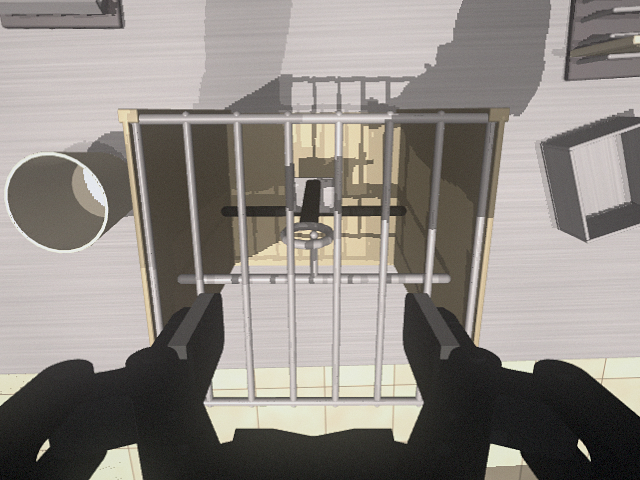

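View pics/w24c.png

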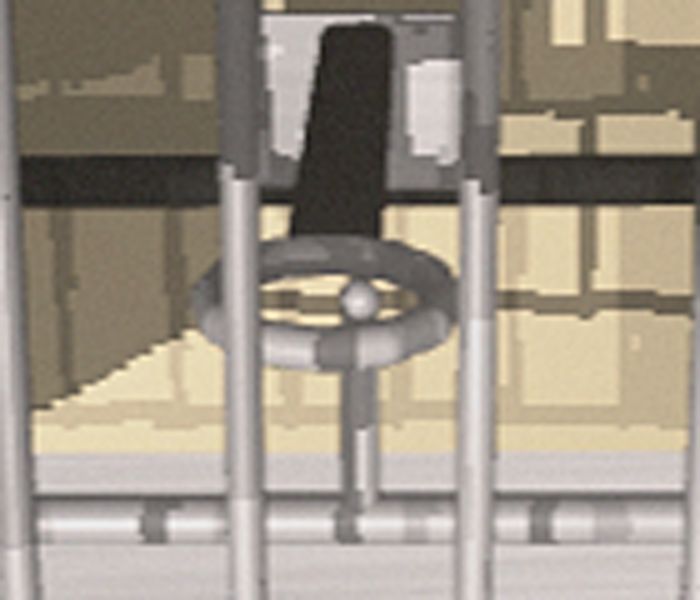

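Run:
```python
from h import *
import pickle
w=pickle.load(open("w24.pkl","rb"))
g=lambda u,v:(242+u/5,175+v/5)
print("tip",onz(w,g(358,300),250)); print("crossbar",onz(w,g(350,520),235))
for z in (228,225,222): print(z,onz(w,g(326,302),z))
print("top wire",onz(w,g(335,348),240),"low wire",onz(w,g(325,255),205))
```

```text
tip [672.59873199 -22.00689434 250.        ]
crossbar [713.20721185 -24.55042821 235.        ]
228 [679.26021174 -27.2149553  228.        ]
225 [680.14756973 -27.28751227 225.        ]
222 [681.03492772 -27.36006925 222.        ]
top wire [683.03095915 -25.82186554 240.        ] low wire [677.88069268 -27.64335482 205.        ]
```

Run:
```python
from h import *
import pickle
w=pickle.load(open("w24.pkl","rb"))
g=lambda u,v:(242+u/5,175+v/5)
c=onz(w,g(326,302),224)
for z in (95,90,85):
    e=onz(w,g(357,30),z);d=c-e;print(z,e,np.linalg.norm(d),"tilt",np.arccos(d[2]/np.linalg.norm(d)))
t0=r.state()["time_s"]
im0=cv2.imread("pics/w24.png");im=cams.camera("wrist")
print("moved px",(cv2.absdiff(im,im0)[170:300,270:360].max(2)>40).sum(),t0)
```

```text
95 [658.11858819 -21.61180057  95.        ] 131.04153568773484 tilt 0.17674797632334932
90 [658.92871564 -21.63519873  90.        ] 135.8348349326629 tilt 0.1645500422866944
85 [659.73884309 -21.65859688  85.        ] 140.64719831865844 tilt 0.15319590932566632
moved px 25 27.75
```

Request:
step_arm([
  {"x":0,"y":-0.1,"z":0,"twist":0,"grip":-0.5},
  {"x":0,"y":-0.25,"z":0,"twist":0,"grip":-0.5},
  {"x":0,"y":-0.4,"z":0,"twist":0,"grip":-0.5},
  {"x":0,"y":-0.55,"z":0,"twist":0,"grip":-0.5},
  {"x":0,"y":-0.7,"z":0,"twist":0,"grip":-0.5},
  {"x":0,"y":-0.7,"z":0,"twist":0,"grip":-0.5},
  {"x":0,"y":-0.7,"z":0,"twist":0,"grip":-0.5},
  {"x":0,"y":-0.7,"z":0,"twist":0,"grip":-0.5},
  {"x":0,"y":-0.7,"z":0,"twist":0,"grip":-0.5},
  {"x":0,"y":-0.7,"z":0,"twist":0,"grip":-0.5},
])

```text
time_s: 28.8
eef_pos: [446.5, -16.0, 404.9]
ee_rot: [-2.255, -2.187, 0.0]
ft_force: [-0.5, -0.1, 0.6]
gripper_width: 63.9
```

Run:
```python
from h import *
s=cams.camera("scene");o=cv2.imread("pics/s22f.png")
print("diff cupboard",(cv2.absdiff(s,o)[270:330,340:440].max(2)>40).sum())
crop(s,220,180,530,390,2.5,"s25.png");print(pose()[0],r.state()["joint_vel"].round(3))
```

```text
diff cupboard 0
[446.39030444 -15.94861181 404.86180412] [-0.001 -0.003 -0.005 -0.001  0.001 -0.   ]
```

View pics/s25.png

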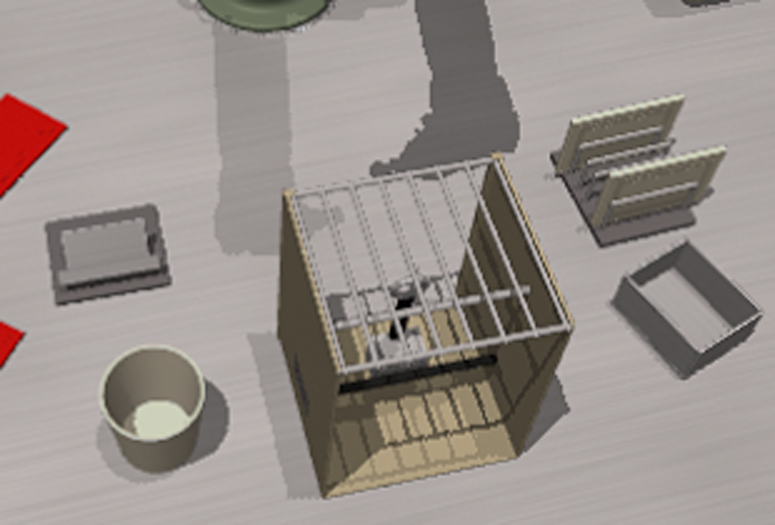

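The scoop is hanging still, the lid stands in the rack's slot at -45, and the bystanders haven't moved.

Run:
```python
from plant import r
print(r.hand_in())
```

```text
the job is handed in; nothing more can be done
None
```

I handed the job in at about 29 s of the 72 s; it reports no verdict, but my own checks found both items in place.

- **Lid:** I tipped it upright in the rest, gripped it and stood it in the rack's slot at x = -45. I let go a few mm above the slot floor without feeling contact. Afterwards its top edge measured level with that of the lid already in the rack, and about 1 mm off mid-slot lengthwise.
- **Scoop:** I put its ring over the hook from above and checked the catch with a light pull (4.7 N) before letting go. The ring centre is about 12 mm ahead of `hook_seat`, towards the tip, 5 mm to the side and roughly 10 mm below the rod. The handle tilts about 0.17 rad, and pictures about 2 s apart show no motion in the cupboard.
- **Other things:** The rack lid, steel pan and tub look unmoved, and the arm stood clear of everything.
- **Disagreements:** The top camera read the scoop's ring 4–5 mm away from the wrist camera, so I used the wrist camera's values. The scene camera was off by about 1–2 px throughout.

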